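Load the board carrier, index it to the inspection station and clamp it

ROBOT

A 7-joint arm with a two-finger parallel gripper is mounted at the origin on the work surface. World frame = base frame: x ahead of the robot, y to its left, z up, the work surface at z = 0. Lengths are in m, angles in rad, forces in N, time in s.
With the tool pointing down it reaches from about 0.425 to 0.925 m from the base axis. Payload 6.8 kg.
Tool frame: the origin (TCP) lies at the centre of the arm's flange, where the gripper is bolted on; the fingertips stand 182 mm ahead of it and the grasp point (between the pads) lies 163 mm ahead of it; z points along the fingers, y is the line along which they close (so a half turn about z gives the same grasp; the last joint's range is limited). The gripper opens to 88 mm and grips with 3 to 60 N. Pads are 20 mm wide; open, the fingers measure 115 mm over their backs; the gripper's body (75 mm by 178 mm) begins 61 mm behind the grasp point.
Start: joints at [-1.354, 0.477, 0.022, 1.555, -0.011, 1.109, -0.083], TCP at [0.215, 0.64, 0.405] pointing down, gripper open.
Joint ranges: [-2.96, 2.96], [-0.34, 2.1], [-1.41, 1.46], [0.24, 2.44], [-1.37, 4.51], [0.17, 1.92], [-2.96, 2.96]. Speed limits (rad/s): [2.39, 2.39, 3.14, 3.14, 3.14, 3.14, 3.14].

INTERFACE

Orientations are given as a unit quaternion [x, y, z, w].
In Python, from station import robot, optics, ticket gives the robot as it stands.
- The arm moves only by the tool send_rows, never from a script. Its argument "commands" is a list of rows, each an object with "grip": the opening, from -1 (shut) to 1 (fully open); "translation": the shift along the tool's x, y, z in units of 50 mm (1.0 is 50 mm), a list of three; "angular": the turn, a rotation vector about the tool's x, y, z in units of 8 degrees (1.0 is 8 degrees), a list of three. A call has 1 to 10 rows; each row shifts and turns the commanded pose from where the row before left it, along the tool's axes as they then stand; what a row does not reach is not made up. A row lasts 1/10 s, in which the tool goes at most 50 mm and 8.59 degrees, less where a joint would pass 70% of its speed; a pose out of reach is approached as far as the arm can. A call is refused whole if a number of a shift passes 1 or a number of a turn 1, either way. A call with a gripper value outside its range is refused whole. The fingers move at their own pace and stop on an object; "force" is the grip in N (left out, the last holds). Time passes only in rows, so rows that do not move let the fingers close. It gives the time, the measured TCP pose, the force, the opening and the grip force at its end, in the units of the state.
- robot.state(): the state, without advancing time (a new reading comes with each control period).
- optics.grab_frame(name): name is "scene" or "top" or "wrist"; returns the picture (480x640x3 uint8, blue, green, red); there is no depth.
- optics.get_calibration(name): a dict with "mtx" (3x3 intrinsics, pixels), "R" (3x3) and "t" (3): a world point X has camera coordinates R X + t; the wrist camera has in their place "T_tool_cam" (4x4, takes a point from camera to tool coordinates, whose origin is the TCP and whose axes are the flange's). Camera axes: x right, y down, z forward; pixel columns grow to the right and rows downward; lengths in m; the calibration is good to about 2 mm. A picture is of the moment at which its call begins: read the wrist's pose just before it. get_calibration takes no time and is no camera call.
- ticket.hand_in(): hands the job in; it is judged then, once.
The state is a dict: "t": time; "joint_positions": joint angles; "joint_vel": joint speeds; "effort": joint torques, N m; "tool_pos": TCP position; "tcp_rot": TCP orientation; "force": force on the tool from outside, world axes, zero at the start; "torque": the same for the moment, N m; "gripper_width": finger opening in m; "gripper_force": force on a finger pad.
Only numpy, scipy, OpenCV 4.12 (cv2) and the standard library are available. Lean on these libraries where they do the work, as an engineer would, in place of code of your own. Each camera call takes 0.05 s, during which the arm holds its last target. There are 200 camera calls.

TASK

Slacken the red clamp on the board carrier, then slide the carrier along its rail to the blue loading station until it clicks in. There, put the dead module (red heat sink) into the yellow scrap bin and lay every repaired module (silver heat sink) flat in the carrier's tray, side by side; then slide the carrier on to the green inspection station until it clicks in and turn the clamp tight again. Do not knock over the bottles and the jar.

Things in the scene. Friction and masses are not known exactly. Their poses are not given: they have to be found in the camera images.
- carrier (a joint): position (m) of the black board carrier along its rail, growing towards the rail's +y end: 0.00 = parking station (grey mark), 0.10 = loading (blue), 0.20 = inspection (green). A spring ball clicks into a detent at each station: it draws the carrier in over the last 4 mm and takes 6 N to leave; elsewhere it slides with 2 N. End stops at -0.012 and 0.212
- clamp (a joint): angle (rad) of the red clamp bar knob on the carrier: 0 = slack, grows clockwise seen from above, as it tightens, to at most 1.4; it bites on the rail at about 0.95 and stays fast when left above 1.0; torque 0.15 N m when slack, up to 0.5 N m in the bite. Below 0.9 the carrier slides freely
- tray (a point): centre of the inner floor of the carrier's open tray, 46 mm above the table. Inside 120 mm (its x, across the rail) by 212 mm (its y, along the rail), rim walls 4 mm thick and 10 mm high; white lines part it into four places of 53 mm along y, each for one module lying across the rail
- fin_top (a point): centre of the top of the orange push fin that stands at the -y end of the carrier: 44 mm wide (x), 14 mm thick (y, along the rail), its top 100 mm above the table and 54 mm above the carrier plate. Push it or pinch it across its 14 mm to move the carrier
- clamp_top (a point): centre of the top of the red clamp bar, on the knob's axis at the +y end of the carrier, 100 mm above the table; the bar is 56 mm long along the point's x, 14 mm thick along its y and 40 mm high; the point turns with it
- pointer (a point): tip of the red pointer on the carrier's far (+x) side, which runs over the station marks
- station_park (a point): grey station mark on the rail's bed plate (20 by 30 mm, white centre line): the pointer stands over it when parked
- station_load (a point): blue station mark on the bed plate: the loading station, 100 mm along from the grey one
- station_inspect (a point): green station mark on the bed plate: the inspection station, 200 mm along from the grey one
- module1: Repaired power module: circuit board 100 mm (its x) by 42 mm (its y), 4 mm thick, carrying in its middle a silver finned heat sink, 50 mm (x) by 30 mm (y), from the board up to 42 mm above the underside; 160 g. Origin: centre of the underside of the board; z up when it lies flat. Grip it from above across the 50 mm. Two to four of these lie on the table; None from the start = absent.
- module2: Repaired power module: circuit board 100 mm (its x) by 42 mm (its y), 4 mm thick, carrying in its middle a silver finned heat sink, 50 mm (x) by 30 mm (y), from the board up to 42 mm above the underside; 160 g. Origin: centre of the underside of the board; z up when it lies flat. Grip it from above across the 50 mm. Two to four of these lie on the table; None from the start = absent.
- module3: Repaired power module: circuit board 100 mm (its x) by 42 mm (its y), 4 mm thick, carrying in its middle a silver finned heat sink, 50 mm (x) by 30 mm (y), from the board up to 42 mm above the underside; 160 g. Origin: centre of the underside of the board; z up when it lies flat. Grip it from above across the 50 mm. Two to four of these lie on the table; None from the start = absent.
- module4: Repaired power module: circuit board 100 mm (its x) by 42 mm (its y), 4 mm thick, carrying in its middle a silver finned heat sink, 50 mm (x) by 30 mm (y), from the board up to 42 mm above the underside; 160 g. Origin: centre of the underside of the board; z up when it lies flat. Grip it from above across the 50 mm. Two to four of these lie on the table; None from the start = absent.
- dead: Dead power module: circuit board 100 mm (its x) by 42 mm (its y), 4 mm thick, carrying in its middle a red finned heat sink, 50 mm (x) by 30 mm (y), from the board up to 42 mm above the underside; 160 g. Origin: centre of the underside of the board; z up when it lies flat. Grip it from above across the 50 mm. Its board is brown. It lies in the carrier's tray at the start.
- scrap_in (a point): centre of the inner floor of the yellow scrap bin, 122 mm (x) by 142 mm (y) inside, walls 4 mm thick, rim 45 mm above the table
- spray: spray bottle, 60 mm across and 170 mm high, standing; a bystander; origin: centre of its underside
- flux: small flux jar with blue cap, 44 mm across and 55 mm high, standing; a bystander; origin: centre of its underside
- alcohol: white alcohol bottle with blue cap, 76 mm across and 130 mm high, standing; a bystander; origin: centre of its underside

How it is judged:
By the outcome, as a careful person would: the job done as asked, in the order asked, and still so for the second after the job is handed in, with the robot touching nothing.
Of module1, module2, module3, module4 only 2 to 4 are there at a start; the rules pass over those that are not, and their reading is None.
At some moment in a run one of module1, module2, module3, module4 may be knocked a few centimetres aside while the robot is not near it.
Once in a run the grip may slacken for a moment while it holds something.
It also fails if it takes over 210 s, if anything falls off the work surface, if the arm or the gripper's body presses on something with over 40 N, if the wrist force passes 120 N, or if a joint passes its speed limit or range.

## Working session

There is one attempt and no reset: what is moved stays moved. The work goes in short steps, Python scripts to look and compute and a tool call to move; the robot and the scene stay as the last step left them, time stands still between calls to the robot, and variables do not carry over. Pictures are saved under pics/ and viewed, at most 14 in all, crops included, and the job is handed in when it is done.

Besides the shell and the picture viewer there is one more tool, called in YAML: its name, and indented under it one key for each argument. send_rows: Moves the arm, as the interface text tells. Its arguments: {"type":"object","properties":{"commands":{"type":"array"},"force":{"type":"number"}},"required":["commands"]}

```bash
mkdir -p pics; python3 - <<'E'
from station import robot, optics
import cv2
s=robot.state()
print({k:(v if not hasattr(v,'__len__') else [round(float(x),4) for x in v]) for k,v in s.items()})
for n in ("scene","top","wrist"):
    cv2.imwrite(f"pics/{n}0.png",optics.grab_frame(n)); print(n,optics.get_calibration(n))
E
```

```text
{'t': 0.0, 'joint_positions': [-1.3541, 0.4778, 0.0224, 1.5564, -0.0115, 1.1093, -0.0831], 'joint_vel': [-0.0007, 0.0007, -0.0, -0.0024, -0.0005, 0.0, 0.0001], 'effort': [0.001, -58.2851, 1.5351, -27.2615, -0.0544, 0.017, 0.0002], 'tool_pos': [0.2153, 0.6394, 0.4037], 'tcp_rot': [0.1617, 0.9868, -0.0009, -0.0001], 'force': [0.1831, -0.4724, 0.6434], 'torque': [-0.0028, 0.0145, 0.0283], 'gripper_force': 0.0, 'gripper_width': 0.08806820512014588}
scene {'mtx': array([[566.05229055,   0.        , 316.73824309],
       [  0.        , 566.05229055, 236.55855027],
       [  0.        ,   0.        ,   1.        ]]), 'R': array([[-0.79226196,  0.61002809, -0.01366433],
       [ 0.49334951,  0.62722884, -0.60265268],
       [-0.3590644 , -0.48420008, -0.79788661]]), 't': array([ 0.46975016, -0.21861372,  1.81685733])}
top {'mtx': array([[498.39261727,   0.        , 313.80667174],
       [  0.        , 498.39261727, 239.44672746],
       [  0.        ,   0.        ,   1.        ]]), 'R': array([[-0.01935705, -0.99977849, -0.00826295],
       [-0.98899911,  0.02035925, -0.14651369],
       [ 0.14664946,  0.00533598, -0.98917413]]), 't': array([0.01029441, 0.55869745, 1.25685399])}
wrist {'mtx': array([[416.99424083,   0.        , 312.79471879],
       [  0.        , 416.99424083, 246.82593864],
       [  0.        ,   0.        ,   1.        ]]), 'T_tool_cam': array([[ 1.17894317e-03, -9.62000758e-01, -2.73044231e-01,
         7.49045851e-02],
       [ 9.99998592e-01,  8.08104855e-04,  1.47061896e-03,
         8.03990994e-04],
       [-1.19408819e-03, -2.73045580e-01,  9.62000356e-01,
         2.03845106e-02],
       [ 0.00000000e+00,  0.00000000e+00,  0.00000000e+00,
         1.00000000e+00]])}
```

View pics/top0.png

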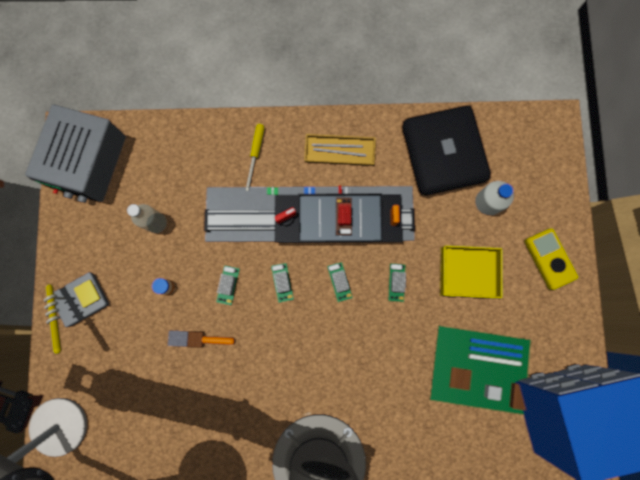

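View pics/scene0.png

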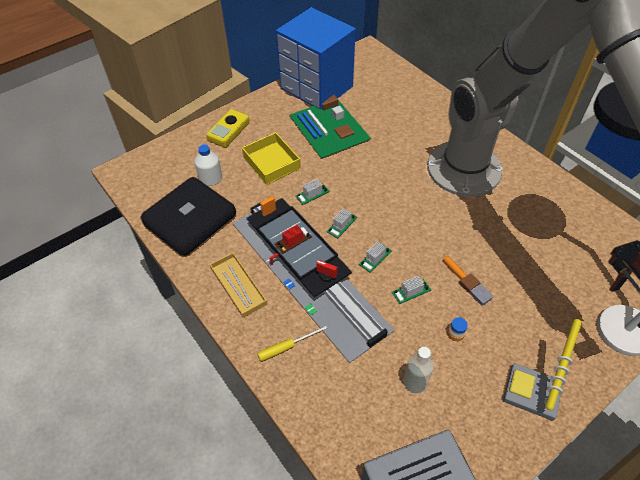

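The top view shows four silver modules at about (228,285), (282,282), (340,282) and (398,282). The carrier has its clamp at (287,215), the fin at (396,214) and the dead module at (345,215). The bin is at (472,272), the spray bottle at (145,215), the jar at (161,287) and the alcohol at (495,197). The scene view shows the same layout.

```bash
cat > h.py <<'E'
import numpy as np, cv2
from station import robot, optics
from scipy.spatial.transform import Rotation as Rn
def cam(name, st=None):
    c=optics.get_calibration(name); K=c["mtx"]
    if name!="wrist": return K,np.array(c["R"]),np.array(c["t"])
    T=np.eye(4); T[:3,:3]=Rn.from_quat(st["tcp_rot"]).as_matrix(); T[:3,3]=st["tool_pos"]
    W=np.linalg.inv(T@c["T_tool_cam"]); return K,W[:3,:3],W[:3,3]
def plane(c,uv,z):
    K,R,t=c; o=-R.T@t; d=R.T@np.linalg.solve(K,[uv[0],uv[1],1]); return o+d*(z-o[2])/d[2]
def proj(c,X):
    K,R,t=c; p=K@(R@np.asarray(X)+t); return p[:2]/p[2]
def tri(*obs):  # (cam,uv) pairs
    A=[];b=[]
    for (K,R,t),uv in obs:
        o=-R.T@t; d=R.T@np.linalg.solve(K,[uv[0],uv[1],1]); d/=np.linalg.norm(d)
        P=np.eye(3)-np.outer(d,d); A.append(P); b.append(P@o)
    x=np.linalg.lstsq(np.vstack(A),np.hstack(b),rcond=None)[0]
    return x, np.linalg.norm(np.vstack(A)@x-np.hstack(b))
def yaw(st):  # direction of tool y in world (deg) and x
    M=Rn.from_quat(st["tcp_rot"]).as_matrix(); return M
E
python3 - <<'E'
from h import *
t=cv2.imread("pics/top0.png"); s=cv2.imread("pics/scene0.png")
cv2.imwrite("pics/tc.png",cv2.resize(t[175:310,195:515],None,fx=2.5,fy=2.5,interpolation=cv2.INTER_CUBIC))
cv2.imwrite("pics/sc.png",cv2.resize(s[125:325,225:440],None,fx=3,fy=3,interpolation=cv2.INTER_CUBIC))
c=cam("top"); 
for n,uv,z in [("clamp",(287,215),.1),("fin",(396,214),.1),("dead",(345,215),.088),("m1",(228,285),.03),("m2",(282,282),.03),("m3",(340,282),.03),("m4",(398,282),.03),("bin",(472,272),0.02),("gm",(343,190),0.004),("green",(273,190),.004),("spray",(155,225),0),("jar",(161,287),.055),("alc",(488,205),0.03)]: print(n,plane(c,uv,z).round(3))
E
```

```text
clamp [0.613 0.065 0.1  ]
fin [ 0.61  -0.208  0.1  ]
dead [ 0.613 -0.081  0.088]
m1 [0.446 0.224 0.03 ]
m2 [0.451 0.084 0.03 ]
m3 [ 0.448 -0.067  0.03 ]
m4 [ 0.445 -0.217  0.03 ]
bin [ 0.467 -0.413  0.02 ]
gm [ 0.699 -0.083  0.004]
green [0.703 0.108 0.004]
spray [0.613 0.428 0.   ]
jar [0.442 0.391 0.055]
alc [ 0.643 -0.464  0.03 ]
```

View pics/tc.png

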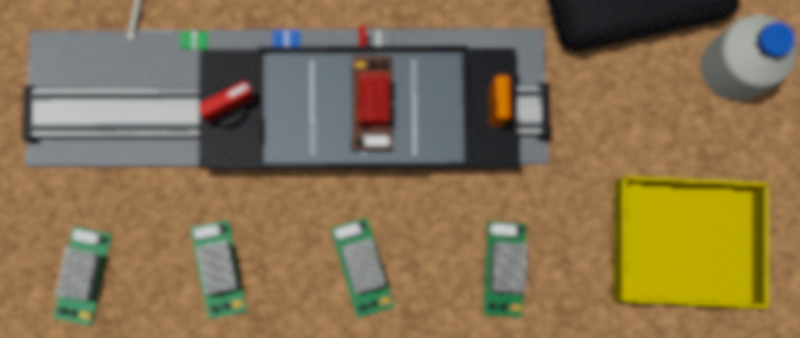

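View pics/sc.png

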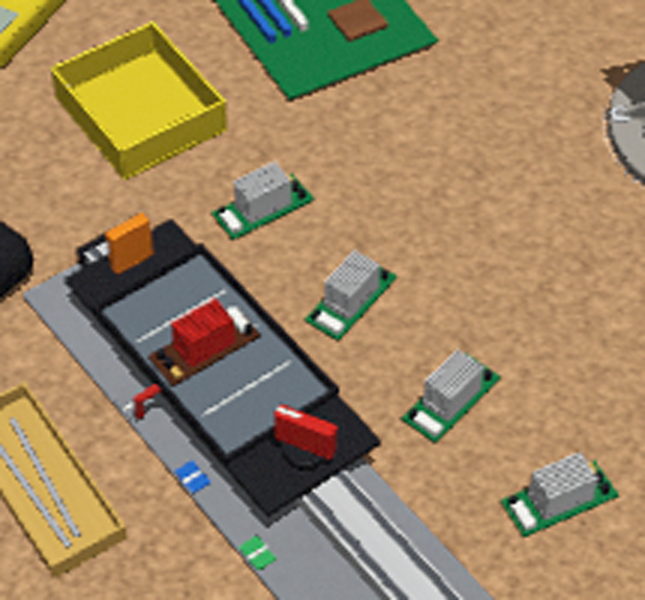

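The crops show the clamp bar skewed about 63° clockwise from +x, so it is tight, with its centre near top-crop (228,99). The dead module sits mid-tray at (373,98), and the modules are turned by up to about 15°. I'll write a move planner and go to a closer viewpoint.

```bash
cat >> h.py <<'E'
def go(xyz,yaw_deg,st=None):
    """print: turn (units of 8deg, tool axes) to point down with tool y at yaw; then shift (50 mm units) in the turned axes"""
    st=st or robot.state(); M=Rn.from_quat(st["tcp_rot"]).as_matrix(); y=np.radians(yaw_deg)
    a=min([y,y+np.pi],key=lambda q:abs((q-np.arctan2(M[1,1],M[0,1])+np.pi)%(2*np.pi)-np.pi))
    yy=np.array([np.cos(a),np.sin(a),0]); zz=np.array([0,0,-1.]); G=np.c_[np.cross(yy,zz),yy,zz]
    turn=np.degrees(Rn.from_matrix(M.T@G).as_rotvec())/8
    d=G.T@(np.array(xyz)-st["tool_pos"])/.05
    print("turn",turn.round(3),"shift",d.round(3),"maxrows",np.abs(d).max().round(1),"tooly",np.degrees(a).round(1))
E
python3 - <<'E'
from h import *
go([.613,.02,.42],27)
go([.613,.02,.42],27+180)
c=cam("top")
f=lambda u,v:(195+u/2.5,175+v/2.5)
for a in [(30,31),(545,30),(28,165),(545,163)]: print(plane(c,f(*a),.004).round(4))
E
```

```text
turn [-9.000e-03  5.000e-03  5.549e+00] shift [-14.651   1.461  -0.322] maxrows 14.7 tooly 27.0
turn [-9.000e-03  5.000e-03  5.549e+00] shift [-14.651   1.461  -0.322] maxrows 14.7 tooly 387.0
[0.7138 0.2878 0.004 ]
[ 0.7028 -0.273   0.004 ]
[0.566  0.2881 0.004 ]
[ 0.5568 -0.2659  0.004 ]
```

send_rows:
  commands:
    - {"grip": 1,"translation": [0,0,0],"angular": [0,0,0.79]}
    - {"grip": 1,"translation": [0,0,0],"angular": [0,0,0.79]}
    - {"grip": 1,"translation": [0,0,0],"angular": [0,0,0.79]}
    - {"grip": 1,"translation": [0,0,0],"angular": [0,0,0.79]}
    - {"grip": 1,"translation": [0,0,0],"angular": [0,0,0.79]}
    - {"grip": 1,"translation": [0,0,0],"angular": [0,0,0.79]}
    - {"grip": 1,"translation": [0,0,0],"angular": [0,0,0.79]}

```text
t: 0.85
tool_pos: [0.2153, 0.6396, 0.4043]
tcp_rot: [0.523, 0.852, -0.0, 0.0]
force: [0.2, -0.0, 0.0]
gripper_width: 0.0878
gripper_force: 0.0
```

send_rows:
  commands:
    - {"grip": 1,"translation": [-0.73,0.07,0],"angular": [0,0,0]}
    - {"grip": 1,"translation": [-0.73,0.07,0],"angular": [0,0,0]}
    - {"grip": 1,"translation": [-0.73,0.07,0],"angular": [0,0,0]}
    - {"grip": 1,"translation": [-0.73,0.07,0],"angular": [0,0,0]}
    - {"grip": 1,"translation": [-0.73,0.07,0],"angular": [0,0,0]}
    - {"grip": 1,"translation": [-0.73,0.07,0],"angular": [0,0,0]}
    - {"grip": 1,"translation": [-0.73,0.07,0],"angular": [0,0,0]}
    - {"grip": 1,"translation": [-0.73,0.07,0],"angular": [0,0,0]}
    - {"grip": 1,"translation": [-0.73,0.07,0],"angular": [0,0,0]}
    - {"grip": 1,"translation": [-0.73,0.07,0],"angular": [0,0,0]}

```text
t: 1.85
tool_pos: [0.4136, 0.3295, 0.4046]
tcp_rot: [0.521, 0.853, -0.0, -0.0]
force: [0.3, 0.4, -0.3]
gripper_width: 0.0878
gripper_force: 0.0
```

send_rows:
  commands:
    - {"grip": 1,"translation": [-0.73,0.07,0],"angular": [0,0,0]}
    - {"grip": 1,"translation": [-0.73,0.07,0],"angular": [0,0,0]}
    - {"grip": 1,"translation": [-0.73,0.07,0],"angular": [0,0,0]}
    - {"grip": 1,"translation": [-0.73,0.07,0],"angular": [0,0,0]}
    - {"grip": 1,"translation": [-0.73,0.07,0],"angular": [0,0,0]}
    - {"grip": 1,"translation": [-0.73,0.07,0],"angular": [0,0,0]}
    - {"grip": 1,"translation": [-0.73,0.07,0],"angular": [0,0,0]}
    - {"grip": 1,"translation": [-0.73,0.07,0],"angular": [0,0,0]}
    - {"grip": 1,"translation": [-0.73,0.07,0],"angular": [0,0,0]}
    - {"grip": 1,"translation": [-0.73,0.07,0],"angular": [0,0,0]}

```text
t: 2.85
tool_pos: [0.6113, 0.0209, 0.4045]
tcp_rot: [0.521, 0.853, -0.0, -0.0]
force: [0.6, 0.3, 0.3]
gripper_width: 0.0881
gripper_force: 0.0
```

send_rows:
  commands:
    - {"grip": 1,"translation": [0,0,0],"angular": [0,0,0]}
    - {"grip": 1,"translation": [0,0,0],"angular": [0,0,0]}
    - {"grip": 1,"translation": [0,0,0],"angular": [0,0,0]}

```text
t: 3.15
tool_pos: [0.6104, 0.0234, 0.4043]
tcp_rot: [0.521, 0.854, 0.0, -0.001]
force: [0.6, -0.7, -0.3]
gripper_width: 0.0882
gripper_force: 0.0
```

```bash
python3 - <<'E'
from h import *
import pickle
st=robot.state(); im=optics.grab_frame("wrist"); cv2.imwrite("pics/w1.png",im); pickle.dump(st,open("w1.pkl","wb"))
print(st["t"],st["tool_pos"],st["joint_positions"].round(3) if hasattr(st["joint_positions"],'round') else st["joint_positions"]); go([.613,.02,.42],27)
c=cam("wrist",st); 
for X in [(.613,.065,.1),(.610,-.208,.1),(.613,-.081,.088)]: print(proj(c,X).round())
E
```

```text
3.15 [0.6103735  0.02339685 0.40425623] [-0.494  0.397  0.468  1.741 -0.203  1.053  0.519]
turn [-0.003 -0.008  0.034] shift [-0.089  0.014 -0.312] maxrows 0.3 tooly 27.0
[343. 190.]
[185. 478.]
[255. 351.]
```

View pics/w1.png

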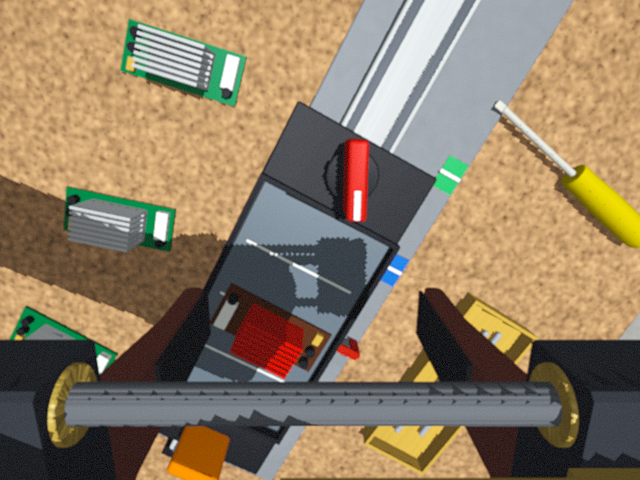

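The wrist view shows the clamp bar's top centred at about (357,180) and upright in the image, so the fingers line up with it. Blue and green marks are at (396,270) and (450,174), the pointer tip at (352,348), and the dead sink top near (272,335).

```bash
python3 - <<'E'
from h import *
import pickle
w=cam("wrist",pickle.load(open("w1.pkl","rb"))); T=cam("top"); S=cam("scene")
f=lambda u,v:(195+u/2.5,175+v/2.5); g=lambda u,v:(225+u/3,125+v/3)
print("clamp",tri((w,(357,180)),(T,f(228,99)),(S,g(307,423))), tri((w,(357,180)),(S,g(307,423))))
print("fin",tri((w,(205,442)),(T,f(501,99)),(S,g(130,225))))
print("dead",tri((w,(272,335)),(T,f(374,93)),(S,g(205,325))))
print("blue",tri((w,(396,270)),(T,f(286,38))), "green",tri((w,(450,174)),(T,f(193,39))))
print("pointer",tri((w,(355,350)),(T,f(362,35)),(S,g(135,408))))
a,b=plane(w,(355,142),.1),plane(w,(357,219),.1); print("bar x dir",np.degrees(np.arctan2(*(b-a)[1::-1])),np.linalg.norm(a-b),(a+b)/2)
e=[plane(w,p,.056) for p in [(262,178),(397,247)]]; print("tray +y edge",e)
c0=plane(w,(357,180),.1); go([c0[0],c0[1],.25],27)
E
```

```text
clamp (array([0.61668173, 0.07220114, 0.08877334]), np.float64(0.007219996906199069)) (array([0.61747956, 0.07636367, 0.09508528]), np.float64(0.002792826737069916))
fin (array([ 0.61048836, -0.2061605 ,  0.0775883 ]), np.float64(0.019240809719754566))
dead (array([ 0.61966591, -0.07541301,  0.07542632]), np.float64(0.01015002366740504))
blue (array([0.7039507 , 0.01020316, 0.00261585]), np.float64(0.005446048259664975)) green (array([0.69665982, 0.11003747, 0.02410453]), np.float64(0.0028220628007743862))
pointer (array([ 0.70154636, -0.07236938,  0.02376485]), np.float64(0.006827892557028478))
bar x dir -59.58850006823439 0.0519548848736683 [0.61794014 0.07395512 0.1       ]
tray +y edge [array([0.55788488, 0.04005925, 0.056     ]), array([0.67995681, 0.04007426, 0.056     ])]
turn [-0.003 -0.008  0.034] shift [0.847 0.605 3.088] maxrows 3.1 tooly 27.0
```

send_rows:
  commands:
    - {"grip": 1,"translation": [0.42,0.3,0],"angular": [0,0,0]}
    - {"grip": 1,"translation": [0.42,0.3,0],"angular": [0,0,0]}
    - {"grip": 1,"translation": [0,0,0.6],"angular": [0,0,0]}
    - {"grip": 1,"translation": [0,0,0.6],"angular": [0,0,0]}
    - {"grip": 1,"translation": [0,0,0.6],"angular": [0,0,0]}
    - {"grip": 1,"translation": [0,0,0.6],"angular": [0,0,0]}
    - {"grip": 1,"translation": [0,0,0.4],"angular": [0,0,0]}
    - {"grip": 1,"translation": [0,0,0.3],"angular": [0,0,0]}
    - {"grip": 1,"translation": [0,0,0],"angular": [0,0,0]}

```text
t: 4.1
tool_pos: [0.6173, 0.0743, 0.2479]
tcp_rot: [0.521, 0.854, -0.001, -0.001]
force: [0.4, 0.3, 1.0]
gripper_width: 0.0881
gripper_force: 0.0
```

send_rows:
  commands:
    - {"grip": 0,"translation": [0,0,0],"angular": [0,0,0]}
    - {"grip": -0.2,"translation": [0,0,0],"angular": [0,0,0]}
    - {"grip": -0.4,"translation": [0,0,0],"angular": [0,0,0]}
    - {"grip": -1,"translation": [0,0,0],"angular": [0,0,0]}
    - {"grip": -1,"translation": [0,0,0],"angular": [0,0,0]}
    - {"grip": -1,"translation": [0,0,0],"angular": [0,0,0]}
    - {"grip": -1,"translation": [0,0,0],"angular": [0,0,0]}
    - {"grip": -1,"translation": [0,0,0],"angular": [0,0,0]}
  force: 30

```text
t: 4.9
tool_pos: [0.6183, 0.0731, 0.2496]
tcp_rot: [0.521, 0.853, -0.0, -0.0]
force: [0.5, -0.9, -0.0]
gripper_width: 0.0275
gripper_force: 0.0
```

send_rows:
  commands:
    - {"grip": -1,"translation": [0,0,0],"angular": [0,0,0]}
    - {"grip": -1,"translation": [0,0,0],"angular": [0,0,0]}
    - {"grip": -1,"translation": [0,0,0],"angular": [0,0,0]}
    - {"grip": -1,"translation": [0,0,0],"angular": [0,0,0]}
    - {"grip": -1,"translation": [0,0,0],"angular": [0,0,0]}

```text
t: 5.4
tool_pos: [0.6185, 0.0733, 0.2497]
tcp_rot: [0.521, 0.853, 0.0, 0.0]
force: [2.3, 0.4, -2.5]
gripper_width: 0.0136
gripper_force: 30.0
```

send_rows:
  commands:
    - {"grip": -1,"translation": [0,0,0],"angular": [0,0,-0.4]}
    - {"grip": -1,"translation": [0,0,0],"angular": [0,0,-0.4]}
    - {"grip": -1,"translation": [0,0,0],"angular": [0,0,-0.4]}
    - {"grip": -1,"translation": [0,0,0],"angular": [0,0,-0.4]}
    - {"grip": -1,"translation": [0,0,0],"angular": [0,0,-0.4]}
    - {"grip": -1,"translation": [0,0,0],"angular": [0,0,-0.4]}
    - {"grip": -1,"translation": [0,0,0],"angular": [0,0,-0.4]}
    - {"grip": -1,"translation": [0,0,0],"angular": [0,0,-0.4]}
    - {"grip": -1,"translation": [0,0,0],"angular": [0,0,-0.4]}
    - {"grip": -1,"translation": [0,0,0],"angular": [0,0,-0.4]}

```text
t: 6.4
tool_pos: [0.6184, 0.0732, 0.2496]
tcp_rot: [0.265, 0.964, 0.0, 0.0]
force: [3.1, 0.9, -1.9]
gripper_width: 0.0141
gripper_force: 30.0
```

send_rows:
  commands:
    - {"grip": -1,"translation": [0,0,0],"angular": [0,0,-0.4]}
    - {"grip": -1,"translation": [0,0,0],"angular": [0,0,-0.4]}
    - {"grip": -1,"translation": [0,0,0],"angular": [0,0,-0.4]}
    - {"grip": -1,"translation": [0,0,0],"angular": [0,0,-0.4]}
    - {"grip": -1,"translation": [0,0,0],"angular": [0,0,-0.4]}
    - {"grip": -1,"translation": [0,0,0],"angular": [0,0,-0.4]}
    - {"grip": -1,"translation": [0,0,0],"angular": [0,0,-0.2]}
    - {"grip": -1,"translation": [0,0,0],"angular": [0,0,0]}

```text
t: 7.2
tool_pos: [0.6184, 0.073, 0.2496]
tcp_rot: [0.088, 0.996, -0.0, 0.0]
force: [2.8, -0.3, -2.7]
gripper_width: 0.0138
gripper_force: 30.0
```

```bash
python3 - <<'E'
from h import *
s=robot.state(); M=yaw(s); print(s["tool_pos"],s["force"],s["torque"],s["gripper_width"],np.degrees(np.arctan2(M[1,1],M[0,1])))
y=np.radians(88.9); d=np.array([np.cos(y),np.sin(y),0])*.1
print("carrier +0.1 in tool axes/50mm",M.T@d/.05)
E
```

```text
[0.61836798 0.0729999  0.24958605] [ 2.76199835 -0.2542912  -2.72165469] [ 0.05428936 -0.47938269  0.0965492 ] 0.013824984175149846 79.94459353539996
carrier +0.1 in tool axes/50mm [ 3.11331378e-01  1.97561959e+00 -1.52728788e-04]
```

send_rows:
  commands:
    - {"grip": -1,"translation": [0.03,0.19,0],"angular": [0,0,0]}
    - {"grip": -1,"translation": [0.03,0.2,0],"angular": [0,0,0]}
    - {"grip": -1,"translation": [0.03,0.2,0],"angular": [0,0,0]}
    - {"grip": -1,"translation": [0.03,0.2,0],"angular": [0,0,0]}
    - {"grip": -1,"translation": [0.03,0.2,0],"angular": [0,0,0]}

```text
t: 7.7
tool_pos: [0.6194, 0.1244, 0.2496]
tcp_rot: [0.087, 0.996, -0.0, -0.0]
force: [1.2, -2.5, -1.1]
gripper_width: 0.0137
gripper_force: 30.0
```

send_rows:
  commands:
    - {"grip": -1,"translation": [0.03,0.2,0],"angular": [0,0,0]}
    - {"grip": -1,"translation": [0.03,0.2,0],"angular": [0,0,0]}
    - {"grip": -1,"translation": [0.03,0.2,0],"angular": [0,0,0]}
    - {"grip": -1,"translation": [0.035,0.2,0],"angular": [0,0,0]}
    - {"grip": -1,"translation": [0.035,0.19,0],"angular": [0,0,0]}
    - {"grip": -1,"translation": [0,0,0],"angular": [0,0,0]}
    - {"grip": -1,"translation": [0,0,0],"angular": [0,0,0]}

```text
t: 8.4
tool_pos: [0.6201, 0.1752, 0.2496]
tcp_rot: [0.087, 0.996, 0.001, -0.0]
force: [0.1, 1.9, -1.7]
gripper_width: 0.0138
gripper_force: 30.0
```

send_rows:
  commands:
    - {"grip": 0,"translation": [0,0,0],"angular": [0,0,0]}
    - {"grip": 0,"translation": [0,0,0],"angular": [0,0,0]}
    - {"grip": 0,"translation": [0,0,0],"angular": [0,0,0]}
    - {"grip": 0,"translation": [0,0,-0.6],"angular": [0,0,0]}
    - {"grip": 1,"translation": [0,0,-0.8],"angular": [0,0,0]}
    - {"grip": 1,"translation": [0,0,-0.8],"angular": [0,0,0]}
    - {"grip": 1,"translation": [0,0,-0.8],"angular": [0,0,0]}
    - {"grip": 1,"translation": [0,-0.8,0],"angular": [0,0,0]}
    - {"grip": 1,"translation": [0,-0.8,0],"angular": [0,0,0]}

```text
t: 9.3
tool_pos: [0.6064, 0.0948, 0.4014]
tcp_rot: [0.086, 0.996, 0.001, 0.002]
force: [0.1, -0.3, -1.3]
gripper_width: 0.0806
gripper_force: 0.0
```

send_rows:
  commands:
    - {"grip": 1,"translation": [0,0,0],"angular": [0,0,1]}
    - {"grip": 1,"translation": [0,0,0],"angular": [0,0,1]}
    - {"grip": 1,"translation": [0,0,0],"angular": [0,0,1]}
    - {"grip": 1,"translation": [0,0,0],"angular": [0,0,1]}
    - {"grip": 1,"translation": [0,0,0],"angular": [0,0,1]}
    - {"grip": 1,"translation": [0,0,0],"angular": [0,0,1]}
    - {"grip": 1,"translation": [0,0,0],"angular": [0,0,1]}
    - {"grip": 1,"translation": [0,0,0],"angular": [0,0,1]}
    - {"grip": 1,"translation": [0,0,0],"angular": [0,0,1]}
    - {"grip": 1,"translation": [0,0,0],"angular": [0,0,1]}

```text
t: 10.3
tool_pos: [0.6063, 0.0944, 0.3998]
tcp_rot: [0.709, 0.705, 0.0, -0.0]
force: [0.1, -0.4, 0.1]
gripper_width: 0.0877
gripper_force: 0.0
```

send_rows:
  commands:
    - {"grip": 1,"translation": [0,0,0],"angular": [0,0,0]}
    - {"grip": 1,"translation": [0,0,0],"angular": [0,0,0]}
    - {"grip": 1,"translation": [0,0,0],"angular": [0,0,0]}

```text
t: 10.6
tool_pos: [0.6063, 0.0945, 0.3997]
tcp_rot: [0.706, 0.708, 0.0, -0.0]
force: [0.2, 0.6, -0.6]
gripper_width: 0.0877
gripper_force: 0.0
```

```bash
python3 - <<'E'
from h import *
import pickle
st=robot.state(); im=optics.grab_frame("wrist"); cv2.imwrite("pics/w2.png",im); pickle.dump(st,open("w2.pkl","wb"))
t=optics.grab_frame("top");cv2.imwrite("pics/t2.png",t)
print(st["t"],st["tool_pos"]); go([.62,.03,.25],0)
E
```

```text
10.6 [0.60632513 0.09449949 0.39967783]
turn [-0.    -0.002  0.004] shift [-1.289  0.273  2.994] maxrows 3.0 tooly 0.0
```

View pics/w2.png

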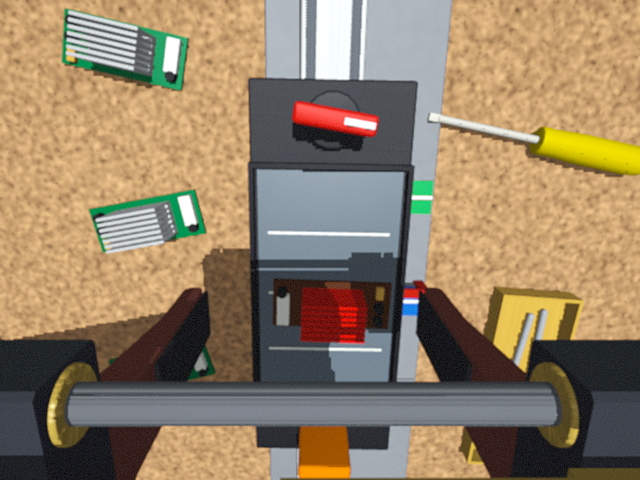

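The carrier is at the blue station, but the pointer (about (420,287)) sits past the blue line (about (411,299)). It did not start exactly parked, so I'll look closer.

```bash
python3 - <<'E'
from h import *
w=cv2.imread("pics/w2.png")[170:330,370:450]; t=cv2.imread("pics/t2.png")[180:212,250:330]
s=optics.grab_frame("scene"); cv2.imwrite("pics/s2.png",s); s=s[255:335,260:340]
W=cv2.resize(w,None,fx=3.5,fy=3.5,interpolation=cv2.INTER_CUBIC); Tt=cv2.resize(t,None,fx=5,fy=5,interpolation=cv2.INTER_CUBIC); Ss=cv2.resize(s,None,fx=5,fy=5,interpolation=cv2.INTER_CUBIC)
C=np.zeros((600,690,3),np.uint8); C[:560,:280]=W; C[:160,285:685]=Tt; C[165:565,285:685]=Ss
cv2.imwrite("pics/c2.png",C)
E
```

```text
(no output)
```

View pics/c2.png

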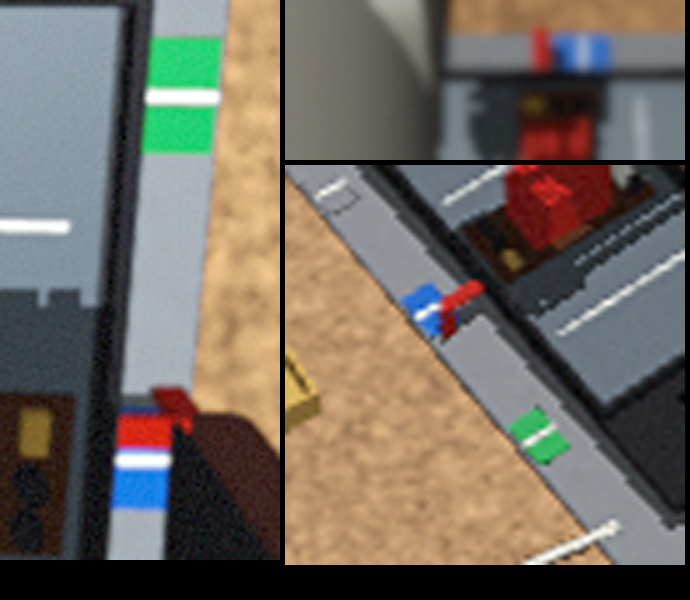

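The leg of the pointer stands clearly past the blue line: composite scene leg foot (443,334) against blue line (427,311), wrist leg foot (158,390) against line (143,460). I'll measure the overshoot.

```bash
python3 - <<'E'
from h import *
import pickle
st=pickle.load(open("w2.pkl","rb")); w=cam("wrist",st); S=cam("scene"); T=cam("top")
fw=lambda u,v:(370+u/3.5,170+v/3.5); fs=lambda u,v:(260+(u-285)/5,255+(v-165)/5); ft=lambda u,v:(250+(u-285)/5,180+v/5)
for n,a,b in [("tip",(158,390),(443,334)),("blue",(143,460),(427,311)),("green",(182,96),(540,435))]:
    print(n,tri((w,fw(*a)),(S,fs(*b))), plane(w,fw(*a),.004),plane(S,fs(*b),.004))
print(plane(S,fs(340,190),.004),plane(T,ft(542,50),.01),plane(T,ft(589,50),.004))
# initial: scene0 crop sc (3x)
g=lambda u,v:(225+u/3,125+v/3)
for n,p in [("grey?",(135,405)),("tip0",(136,418)),("blue",(193,477)),("green",(258,552))]: print(n,plane(S,g(*p),.004))
print("clamp",plane(w,(336,119),.1),"fin",plane(w,(325,428),.1))
for n,p,z in [("tray TL",(252,165),.056),("TR",(413,164),.056),("line1",(328,233),.046),("line3",(326,349),.046)]: print(n,plane(w,p,z))
E
```

```text
tip (array([0.70342537, 0.03190439, 0.01001372]), np.float64(0.0003989495329096215)) [0.70491186 0.02995333 0.004     ] [0.70149386 0.02839802 0.004     ]
blue (array([0.70095449, 0.01191483, 0.00772372]), np.float64(0.0013738928639388515)) [0.70218594 0.0092819  0.004     ] [0.69969712 0.01097342 0.004     ]
green (array([0.70187461, 0.11412785, 0.0139135 ]), np.float64(0.0027226712982649113)) [0.70549371 0.11084088 0.004     ] [0.69790852 0.11135905 0.004     ]
[ 0.69115014 -0.08516179  0.004     ] [0.69945008 0.03027773 0.01      ] [0.7004121  0.00488274 0.004     ]
grey? [ 0.69338607 -0.08691735  0.004     ]
tip0 [ 0.70113039 -0.07410084  0.004     ]
blue [0.6972939  0.01203327 0.004     ]
green [0.69790852 0.11135905 0.004     ]
clamp [0.62122935 0.17630305 0.1       ] fin [ 0.61673356 -0.05807209  0.1       ]
tray TL [0.56010359 0.14354421 0.056     ]
TR [0.68295719 0.14464722 0.056     ]
line1 [0.61918766 0.08781714 0.046     ]
line3 [ 0.61877078 -0.0187077   0.046     ]
```

send_rows:
  commands:
    - {"grip": 1,"translation": [0,0,0],"angular": [0,0,-1]}
    - {"grip": 1,"translation": [0,0,0],"angular": [0,0,-1]}
    - {"grip": 1,"translation": [0,0,0],"angular": [0,0,-1]}
    - {"grip": 1,"translation": [0,0,0],"angular": [0,0,-1]}
    - {"grip": 1,"translation": [0,0,0],"angular": [0,0,-1]}
    - {"grip": 1,"translation": [0,0,0],"angular": [0,0,-1]}
    - {"grip": 1,"translation": [0,0,0],"angular": [0,0,-1]}
    - {"grip": 1,"translation": [0,0,0],"angular": [0,0,-1]}
    - {"grip": 1,"translation": [0,0,0],"angular": [0,0,-1]}
    - {"grip": 1,"translation": [0,0,0],"angular": [0,0,-1]}

```text
t: 11.75
tool_pos: [0.6064, 0.0944, 0.3997]
tcp_rot: [0.084, 0.996, 0.0, 0.0]
force: [-0.4, 0.4, 0.1]
gripper_width: 0.088
gripper_force: 0.0
```

```bash
python3 -c "
from h import *
go([.6201,.1755,.25],80)"
```

```text
turn [0.    0.    0.039] shift [0.011 1.645 2.994] maxrows 3.0 tooly 80.0
```

send_rows:
  commands:
    - {"grip": 0,"translation": [0,0.82,0],"angular": [0,0,0]}
    - {"grip": 0,"translation": [0,0.82,0],"angular": [0,0,0]}
    - {"grip": 0,"translation": [0,0,0.6],"angular": [0,0,0]}
    - {"grip": 0,"translation": [0,0,0.6],"angular": [0,0,0]}
    - {"grip": 0,"translation": [0,0,0.6],"angular": [0,0,0]}
    - {"grip": 0,"translation": [0,0,0.6],"angular": [0,0,0]}
    - {"grip": 0,"translation": [0,0,0.6],"angular": [0,0,0]}
    - {"grip": 0,"translation": [0,0,0],"angular": [0,0,0]}

```text
t: 12.55
tool_pos: [0.6189, 0.1749, 0.2456]
tcp_rot: [0.087, 0.996, -0.002, -0.004]
force: [-1.2, 0.2, -0.2]
gripper_width: 0.0438
gripper_force: 0.0
```

send_rows:
  commands:
    - {"grip": -1,"translation": [0,0,0],"angular": [0,0,0]}
    - {"grip": -1,"translation": [0,0,0],"angular": [0,0,0]}
    - {"grip": -1,"translation": [0,0,0],"angular": [0,0,0]}
    - {"grip": -1,"translation": [0,0,0],"angular": [0,0,0]}
    - {"grip": -1,"translation": [0,0,0],"angular": [0,0,0]}
    - {"grip": -1,"translation": [0,0,0],"angular": [0,0,0]}
    - {"grip": -1,"translation": [0,0,0],"angular": [0,0,0]}

```text
t: 13.25
tool_pos: [0.6212, 0.1754, 0.251]
tcp_rot: [0.088, 0.996, 0.0, 0.001]
force: [-1.8, -0.9, 7.1]
gripper_width: 0.014
gripper_force: 30.0
```

send_rows:
  commands:
    - {"grip": -1,"translation": [-0.01,-0.07,0],"angular": [0,0,0]}
    - {"grip": -1,"translation": [-0.01,-0.07,0],"angular": [0,0,0]}
    - {"grip": -1,"translation": [-0.01,-0.08,0],"angular": [0,0,0]}
    - {"grip": -1,"translation": [-0.01,-0.08,0],"angular": [0,0,0]}
    - {"grip": -1,"translation": [0,0,0],"angular": [0,0,0]}

```text
t: 13.75
tool_pos: [0.6204, 0.1622, 0.2509]
tcp_rot: [0.087, 0.996, 0.002, 0.001]
force: [0.3, 5.8, 3.9]
gripper_width: 0.021
gripper_force: 3.0
```

send_rows:
  commands:
    - {"grip": -1,"translation": [-0.01,-0.04,0],"angular": [0,0,0]}
    - {"grip": -1,"translation": [0,0,0],"angular": [0,0,0]}

```text
t: 13.95
tool_pos: [0.6206, 0.1637, 0.251]
tcp_rot: [0.086, 0.996, 0.004, 0.002]
force: [1.8, 13.3, 1.1]
gripper_width: 0.0141
gripper_force: 30.0
```

send_rows:
  commands:
    - {"grip": -1,"translation": [-0.01,-0.04,0],"angular": [0,0,0]}
    - {"grip": -1,"translation": [0,0,0],"angular": [0,0,0]}

```text
t: 14.15
tool_pos: [0.6206, 0.1631, 0.2509]
tcp_rot: [0.085, 0.996, 0.005, 0.002]
force: [1.7, 16.1, 0.5]
gripper_width: 0.0138
gripper_force: 30.0
```

The grip slackened briefly during this slide, and there is now 16 N resisting. I'll look before pushing further.

```bash
python3 - <<'E'
from h import *
import pickle
st=robot.state(); im=optics.grab_frame("wrist"); cv2.imwrite("pics/w3.png",im); pickle.dump(st,open("w3.pkl","wb"))
s=optics.grab_frame("scene"); cv2.imwrite("pics/s3.png",s)
print(st["tool_pos"],st["force"],st["torque"])
C=np.zeros((480,790,3),np.uint8); C[:,:390]=cv2.resize(im[:,100:490],None,fx=1,fy=1); C[:400,390:790]=cv2.resize(s[240:340,260:360],None,fx=4,fy=4,interpolation=cv2.INTER_CUBIC)
cv2.imwrite("pics/c3.png",C)
E
```

```text
[0.62060697 0.16309463 0.25094613] [ 1.68168621 16.05396215  0.48463734] [ 3.19800563 -0.28839243 -0.19477223]
```

View pics/c3.png

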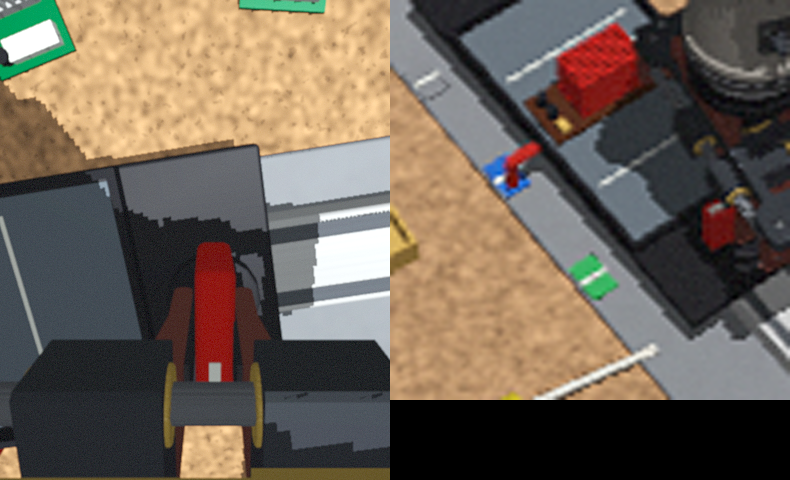

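send_rows:
  commands:
    - {"grip": 0,"translation": [0,0,0],"angular": [0,0,0]}
    - {"grip": 0,"translation": [0,0,0],"angular": [0,0,0]}
    - {"grip": 0,"translation": [0,0,0],"angular": [0,0,0]}
    - {"grip": 0,"translation": [0,0,0],"angular": [0,0,0]}
    - {"grip": 0,"translation": [0,0,0],"angular": [0,0,0]}

```text
t: 14.75
tool_pos: [0.6203, 0.1552, 0.2494]
tcp_rot: [0.088, 0.996, -0.0, -0.0]
force: [0.0, -0.5, -0.1]
gripper_width: 0.0436
gripper_force: 0.0
```

```bash
python3 - <<'E'
from h import *
import pickle
st=robot.state(); im=optics.grab_frame("wrist"); cv2.imwrite("pics/w4.png",im); pickle.dump(st,open("w4.pkl","wb"))
s=optics.grab_frame("scene"); cv2.imwrite("pics/s4.png",s)
print(st["tool_pos"],st["force"],st["torque"],st["gripper_width"])
C=np.zeros((600,700,3),np.uint8); C[:560,:350]=cv2.resize(im[200:480,240:415],None,fx=2,fy=2,interpolation=cv2.INTER_CUBIC); C[:600,350:700]=cv2.resize(s[270:330,272:307],None,fx=10,fy=10,interpolation=cv2.INTER_CUBIC)
cv2.imwrite("pics/c4.png",C)
E
```

```text
[0.62027539 0.15517567 0.24939284] [ 0.007811   -0.51986133 -0.06938096] [ 0.02566999 -0.02997645  0.03279557] 0.04359096298413172
```

View pics/c4.png

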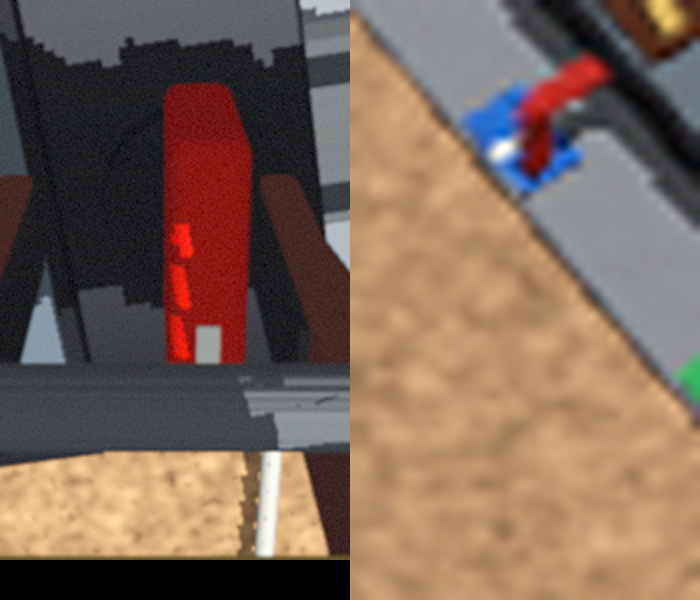

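```bash
python3 -c "
from h import *
go([.65,.007,.35],80)"
```

```text
turn [-0.004 -0.002 -0.012] shift [-1.1   -2.821 -2.011] maxrows 2.8 tooly 80.0
```

send_rows:
  commands:
    - {"grip": 1,"translation": [0,0,-0.5],"angular": [0,0,0]}
    - {"grip": 1,"translation": [0,0,-0.75],"angular": [0,0,0]}
    - {"grip": 1,"translation": [0,0,-0.75],"angular": [0,0,0]}
    - {"grip": 1,"translation": [-0.27,-0.7,0],"angular": [0,0,0]}
    - {"grip": 1,"translation": [-0.27,-0.7,0],"angular": [0,0,0]}
    - {"grip": 1,"translation": [-0.27,-0.7,0],"angular": [0,0,0]}
    - {"grip": 1,"translation": [-0.27,-0.7,0],"angular": [0,0,0]}
    - {"grip": 1,"translation": [0,0,0],"angular": [0,0,0]}
    - {"grip": 1,"translation": [0,0,0],"angular": [0,0,0]}
    - {"grip": 1,"translation": [0,0,0],"angular": [0,0,0]}

```text
t: 15.85
tool_pos: [0.6489, 0.0101, 0.3494]
tcp_rot: [0.087, 0.996, 0.0, -0.0]
force: [0.5, 0.6, -0.3]
gripper_width: 0.0877
gripper_force: 0.0
```

```bash
python3 - <<'E'
from h import *
import pickle
st=robot.state(); im=optics.grab_frame("wrist"); cv2.imwrite("pics/w5.png",im); pickle.dump(st,open("w5.pkl","wb"))
print(st["tool_pos"],proj(cam("wrist",st),[.70,.01,.004]),proj(cam("wrist",st),[.70,.11,.004]))
E
```

```text
[0.64891573 0.01014973 0.34943485] [321.28679221 285.02166688] [441.36962884 265.32171025]
```

View pics/w5.png

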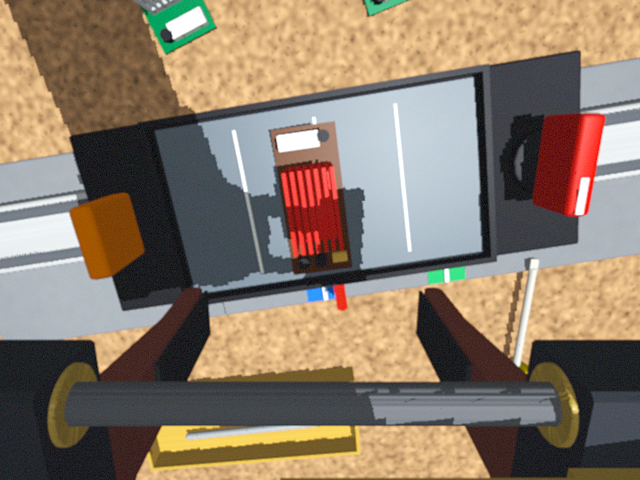

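The blue line is at (324,294), the pointer at (341,297) and the green line at (449,276), so the carrier still stands about 13 mm past loading.

```bash
python3 - <<'E'
from h import *
import pickle
w=cam("wrist",pickle.load(open("w5.pkl","rb")))
for n,p,z in [("blue",(324,294),.004),("ptr",(341,297),.01),("green",(449,276),.004),("line1",(402,178),.046),("line3",(248,202),.046),("traytop+y in",(483,166),.056),("tray+y x",(489,260),.056),("bar a",(590,116),.1),("bar b",(581,213),.1),("fin c",(103,236),.1),("fin a",(127,196),.1),("fin b",(143,247),.1),("dead sink",(312,193),.088)]: print(n,plane(w,p,z).round(4))
w4=cam("wrist",pickle.load(open("w4.pkl","rb")))
print("w4 bar", plane(w4,(240+195/2,200+90/2),.1),plane(w4,(240+212/2,200+345/2),.1))
w2=cam("wrist",pickle.load(open("w2.pkl","rb")))
print("w2 bar", plane(w2,(296,112),.1),plane(w2,(377,125),.1),"tray",plane(w2,(330,166),.056))
E
```

```text
blue [0.7083 0.0109 0.004 ]
ptr [0.7109 0.0245 0.01  ]
green [0.7104 0.1154 0.004 ]
line1 [0.6174 0.0782 0.046 ]
line3 [ 0.6154 -0.0275  0.046 ]
traytop+y in [0.6172 0.1287 0.056 ]
tray+y x [0.6819 0.1288 0.056 ]
bar a [0.5942 0.1689 0.1   ]
bar b [0.6459 0.1642 0.1   ]
fin c [ 0.6127 -0.1027  0.1   ]
fin a [ 0.5931 -0.0827  0.1   ]
fin b [ 0.6228 -0.0822  0.1   ]
dead sink [0.6107 0.0178 0.088 ]
w4 bar [0.58361611 0.17067285 0.1       ] [0.63010868 0.16623893 0.1       ]
w2 bar [0.59658369 0.17935786 0.1       ] [0.64860391 0.17155356 0.1       ] tray [0.62059354 0.14174301 0.056     ]
```

```bash
python3 -c "
from h import *
go([.6135,-.112,.25],89)"
```

```text
turn [ 0.006 -0.004 -1.115] shift [ 0.665 -2.463  1.989] maxrows 2.5 tooly 89.0
```

send_rows:
  commands:
    - {"grip": 1,"translation": [0,0,0],"angular": [0,0,-0.55]}
    - {"grip": 1,"translation": [0,0,0],"angular": [0,0,-0.55]}
    - {"grip": 1,"translation": [0.16,-0.62,0],"angular": [0,0,0]}
    - {"grip": 1,"translation": [0.17,-0.62,0],"angular": [0,0,0]}
    - {"grip": 1,"translation": [0.17,-0.61,0],"angular": [0,0,0]}
    - {"grip": 1,"translation": [0.17,-0.61,0],"angular": [0,0,0]}
    - {"grip": 1,"translation": [0,0,0.6],"angular": [0,0,0]}
    - {"grip": 1,"translation": [0,0,0.6],"angular": [0,0,0]}
    - {"grip": 1,"translation": [0,0,0.5],"angular": [0,0,0]}
    - {"grip": 1,"translation": [0,0,0.29],"angular": [0,0,0]}

```text
t: 16.9
tool_pos: [0.6124, -0.1117, 0.2481]
tcp_rot: [0.01, 1.0, 0.0, -0.001]
force: [0.5, 0.1, -0.2]
gripper_width: 0.0876
gripper_force: 0.0
```

send_rows:
  commands:
    - {"grip": -1,"translation": [0,0,0],"angular": [0,0,0]}
    - {"grip": -1,"translation": [0,0,0],"angular": [0,0,0]}
    - {"grip": -1,"translation": [0,0,0],"angular": [0,0,0]}
    - {"grip": -1,"translation": [0,0,0],"angular": [0,0,0]}
    - {"grip": -1,"translation": [0,0,0],"angular": [0,0,0]}
    - {"grip": -1,"translation": [0,0,0],"angular": [0,0,0]}
    - {"grip": -1,"translation": [0,0,0],"angular": [0,0,0]}
    - {"grip": -1,"translation": [0,0,0],"angular": [0,0,0]}
    - {"grip": -1,"translation": [0,0,0],"angular": [0,0,0]}
    - {"grip": -1,"translation": [0,0,0],"angular": [0,0,0]}

```text
t: 17.9
tool_pos: [0.6129, -0.1132, 0.2501]
tcp_rot: [0.011, 1.0, 0.0, -0.0]
force: [-1.2, 1.6, 0.4]
gripper_width: 0.0137
gripper_force: 30.0
```

send_rows:
  commands:
    - {"grip": -1,"translation": [0,0,0],"angular": [0,0,0]}
    - {"grip": -1,"translation": [0,0,0],"angular": [0,0,0]}
    - {"grip": -1,"translation": [0,0,0],"angular": [0,0,0]}

```text
t: 18.2
tool_pos: [0.6129, -0.1131, 0.2501]
tcp_rot: [0.011, 1.0, 0.0, -0.0]
force: [-0.5, 0.9, 0.6]
gripper_width: 0.0142
gripper_force: 30.0
```

send_rows:
  commands:
    - {"grip": -1,"translation": [0,-0.04,0],"angular": [0,0,0]}
    - {"grip": -1,"translation": [0,-0.04,0],"angular": [0,0,0]}
    - {"grip": -1,"translation": [0,0,0],"angular": [0,0,0]}

```text
t: 18.5
tool_pos: [0.613, -0.1143, 0.2501]
tcp_rot: [0.01, 1.0, 0.002, -0.0]
force: [-1.6, 9.2, 2.2]
gripper_width: 0.0141
gripper_force: 30.0
```

send_rows:
  commands:
    - {"grip": -1,"translation": [0,0.08,0],"angular": [0,0,0]}
    - {"grip": -1,"translation": [0,0,0],"angular": [0,0,0]}
    - {"grip": -1,"translation": [0,0,0],"angular": [0,0,0]}

```text
t: 18.8
tool_pos: [0.6129, -0.113, 0.2501]
tcp_rot: [0.011, 1.0, 0.0, -0.0]
force: [-0.0, 4.4, 1.0]
gripper_width: 0.014
gripper_force: 30.0
```

send_rows:
  commands:
    - {"grip": -1,"translation": [0,0.04,0],"angular": [0,0,0]}
    - {"grip": -1,"translation": [0,0,0],"angular": [0,0,0]}

```text
t: 19.0
tool_pos: [0.6129, -0.1122, 0.2501]
tcp_rot: [0.011, 1.0, -0.0, 0.0]
force: [0.3, -0.3, 0.2]
gripper_width: 0.0138
gripper_force: 30.0
```

send_rows:
  commands:
    - {"grip": -1,"translation": [0,0.04,0],"angular": [0,0,0]}
    - {"grip": -1,"translation": [0,0,0],"angular": [0,0,0]}

```text
t: 19.2
tool_pos: [0.6129, -0.1098, 0.2501]
tcp_rot: [0.011, 1.0, -0.0, -0.0]
force: [-0.6, -1.2, -0.3]
gripper_width: 0.0137
gripper_force: 30.0
```

send_rows:
  commands:
    - {"grip": -1,"translation": [0,0.04,0],"angular": [0,0,0]}
    - {"grip": -1,"translation": [0,0,0],"angular": [0,0,0]}

```text
t: 19.4
tool_pos: [0.613, -0.1073, 0.2501]
tcp_rot: [0.011, 1.0, 0.0, -0.0]
force: [-0.4, -0.5, -1.8]
gripper_width: 0.0141
gripper_force: 30.0
```

send_rows:
  commands:
    - {"grip": -1,"translation": [0,0.04,0],"angular": [0,0,0]}
    - {"grip": -1,"translation": [0,0,0],"angular": [0,0,0]}

```text
t: 19.6
tool_pos: [0.613, -0.1051, 0.2501]
tcp_rot: [0.011, 1.0, 0.0, -0.0]
force: [-0.6, -0.8, -1.3]
gripper_width: 0.0141
gripper_force: 30.0
```

send_rows:
  commands:
    - {"grip": -1,"translation": [0,0.04,0],"angular": [0,0,0]}
    - {"grip": -1,"translation": [0,0,0],"angular": [0,0,0]}

```text
t: 19.8
tool_pos: [0.6131, -0.103, 0.2501]
tcp_rot: [0.011, 1.0, 0.0, -0.0]
force: [-0.3, -0.2, -1.1]
gripper_width: 0.014
gripper_force: 30.0
```

send_rows:
  commands:
    - {"grip": -1,"translation": [0,0.04,0],"angular": [0,0,0]}
    - {"grip": -1,"translation": [0,0,0],"angular": [0,0,0]}

```text
t: 20.0
tool_pos: [0.6131, -0.101, 0.2501]
tcp_rot: [0.011, 1.0, 0.0, -0.0]
force: [-0.1, -1.4, 0.5]
gripper_width: 0.014
gripper_force: 30.0
```

send_rows:
  commands:
    - {"grip": -1,"translation": [0,0.04,0],"angular": [0,0,0]}
    - {"grip": -1,"translation": [0,0,0],"angular": [0,0,0]}

```text
t: 20.2
tool_pos: [0.6132, -0.0991, 0.2501]
tcp_rot: [0.011, 1.0, 0.0, -0.0]
force: [-0.9, -0.8, -0.4]
gripper_width: 0.0138
gripper_force: 30.0
```

send_rows:
  commands:
    - {"grip": -1,"translation": [0,-0.06,0],"angular": [0,0,0]}
    - {"grip": -1,"translation": [0,0,0],"angular": [0,0,0]}

```text
t: 20.4
tool_pos: [0.6131, -0.1022, 0.2501]
tcp_rot: [0.011, 1.0, 0.0, -0.0]
force: [-1.2, 0.8, -0.3]
gripper_width: 0.014
gripper_force: 30.0
```

send_rows:
  commands:
    - {"grip": -1,"translation": [0,-0.06,0],"angular": [0,0,0]}
    - {"grip": -1,"translation": [0,0,0],"angular": [0,0,0]}

```text
t: 20.6
tool_pos: [0.613, -0.1057, 0.2501]
tcp_rot: [0.011, 1.0, -0.0, -0.0]
force: [-1.0, 0.4, -0.8]
gripper_width: 0.014
gripper_force: 30.0
```

send_rows:
  commands:
    - {"grip": -1,"translation": [0,-0.06,0],"angular": [0,0,0]}
    - {"grip": -1,"translation": [0,0,0],"angular": [0,0,0]}

```text
t: 20.8
tool_pos: [0.6129, -0.109, 0.2501]
tcp_rot: [0.011, 1.0, -0.0, -0.0]
force: [-0.7, -0.3, -1.1]
gripper_width: 0.0139
gripper_force: 30.0
```

send_rows:
  commands:
    - {"grip": -1,"translation": [0,-0.06,0],"angular": [0,0,0]}
    - {"grip": -1,"translation": [0,0,0],"angular": [0,0,0]}

```text
t: 21.0
tool_pos: [0.6129, -0.112, 0.2501]
tcp_rot: [0.011, 1.0, -0.0, 0.0]
force: [-1.1, 0.9, -0.4]
gripper_width: 0.0139
gripper_force: 30.0
```

The carrier slides freely to about −0.113 (fin), then meets a stiff stop in −y, still about 12 mm short of the blue station. I'll back off and look at what blocks it.

send_rows:
  commands:
    - {"grip": 0,"translation": [0,0,0],"angular": [0,0,0]}
    - {"grip": 0,"translation": [0,0,0],"angular": [0,0,0]}
    - {"grip": 0,"translation": [0,0,0],"angular": [0,0,0]}
    - {"grip": 0,"translation": [0,0,-0.7],"angular": [0,0,0]}
    - {"grip": 1,"translation": [0,0,-0.7],"angular": [0,0,0]}
    - {"grip": 1,"translation": [0.7,0,-0.7],"angular": [0,0,0]}
    - {"grip": 1,"translation": [0.7,0,-0.7],"angular": [0,0,0]}
    - {"grip": 1,"translation": [0.7,0,0],"angular": [0,0,0]}
    - {"grip": 1,"translation": [0,0,0],"angular": [0,0,0]}
    - {"grip": 1,"translation": [0,0,0],"angular": [0,0,0]}

```text
t: 22.0
tool_pos: [0.5078, -0.1092, 0.3907]
tcp_rot: [0.011, 1.0, 0.0, 0.001]
force: [1.0, -0.2, -0.5]
gripper_width: 0.0864
gripper_force: 0.0
```

```bash
python3 - <<'E'
from h import *
import pickle
st=robot.state(); im=optics.grab_frame("wrist"); cv2.imwrite("pics/w6.png",im); pickle.dump(st,open("w6.pkl","wb"))
s=optics.grab_frame("scene"); cv2.imwrite("pics/s6.png",s); t=optics.grab_frame("top"); cv2.imwrite("pics/t6.png",t)
C=np.zeros((600,800,3),np.uint8); C[:360,:]=cv2.resize(s[185:320,210:400],(506,360),interpolation=cv2.INTER_CUBIC)[:, :].copy() if False else 0
a=cv2.resize(s[185:335,215:385],None,fx=2.4,fy=2.4,interpolation=cv2.INTER_CUBIC); C[:360,:408]=a
b=cv2.resize(im,(392,294),interpolation=cv2.INTER_AREA); C[:294,408:]=b
c=cv2.resize(t[170:270,200:420],None,fx=2.4,fy=2.4,interpolation=cv2.INTER_CUBIC); C[360:600,:528]=c
cv2.imwrite("pics/c6.png",C); print(st["tool_pos"])
E
```

```text
[ 0.50779007 -0.10921904  0.39068512]
```

View pics/c6.png

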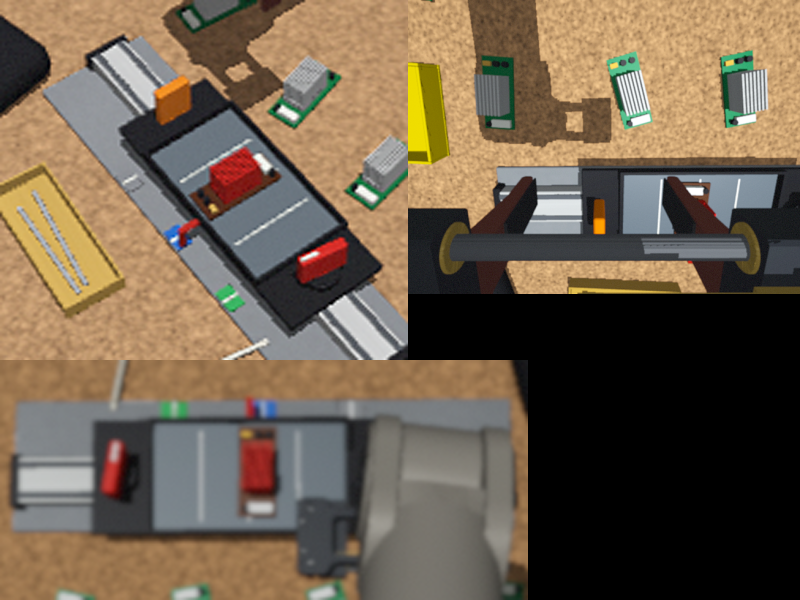

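Nothing visible blocks it: the pointer is at composite top (250,408), just past the blue line (264,408). I'll re-pinch the fin and push with more force, watching the readings.

```bash
python3 -c "
from h import *
go([.613,-.1115,.25],89)"
```

```text
turn [-0.001  0.001 -0.028] shift [-2.081 -0.015  2.797] maxrows 2.8 tooly 89.0
```

send_rows:
  commands:
    - {"grip": 0.2,"translation": [-0.7,0,0],"angular": [0,0,0]}
    - {"grip": 0,"translation": [-0.7,0,0],"angular": [0,0,0]}
    - {"grip": 0,"translation": [-0.68,0,0],"angular": [0,0,0]}
    - {"grip": 0,"translation": [0,0,0.7],"angular": [0,0,0]}
    - {"grip": 0,"translation": [0,0,0.7],"angular": [0,0,0]}
    - {"grip": 0,"translation": [0,0,0.7],"angular": [0,0,0]}
    - {"grip": 0,"translation": [0,0,0.7],"angular": [0,0,0]}
    - {"grip": 0,"translation": [0,0,0],"angular": [0,0,0]}

```text
t: 22.95
tool_pos: [0.6105, -0.1107, 0.2446]
tcp_rot: [0.011, 1.0, 0.0, -0.005]
force: [-1.0, 1.5, 0.5]
gripper_width: 0.0438
gripper_force: 0.0
```

send_rows:
  commands:
    - {"grip": -1,"translation": [0,0,0],"angular": [0,0,0]}
    - {"grip": -1,"translation": [0,0,0],"angular": [0,0,0]}
    - {"grip": -1,"translation": [0,0,0],"angular": [0,0,0]}
    - {"grip": -1,"translation": [0,0,0],"angular": [0,0,0]}
    - {"grip": -1,"translation": [0,0,0],"angular": [0,0,0]}
    - {"grip": -1,"translation": [0,0,0],"angular": [0,0,0]}
    - {"grip": -1,"translation": [0,0,0],"angular": [0,0,0]}
  force: 50

```text
t: 23.65
tool_pos: [0.6125, -0.1116, 0.2516]
tcp_rot: [0.011, 1.0, -0.0, 0.001]
force: [-0.8, -0.9, 6.8]
gripper_width: 0.0139
gripper_force: 50.0
```

send_rows:
  commands:
    - {"grip": -1,"translation": [0,-0.08,0],"angular": [0,0,0]}
    - {"grip": -1,"translation": [0,0,0],"angular": [0,0,0]}

```text
t: 23.85
tool_pos: [0.6126, -0.1137, 0.2516]
tcp_rot: [0.01, 1.0, 0.001, 0.001]
force: [-0.4, 5.5, 8.2]
gripper_width: 0.0136
gripper_force: 50.0
```

send_rows:
  commands:
    - {"grip": -1,"translation": [0,-0.08,0],"angular": [0,0,0]}
    - {"grip": -1,"translation": [0,0,0],"angular": [0,0,0]}

```text
t: 24.05
tool_pos: [0.6127, -0.1147, 0.2516]
tcp_rot: [0.009, 1.0, 0.003, 0.001]
force: [-2.0, 12.8, 10.4]
gripper_width: 0.0138
gripper_force: 50.1
```

send_rows:
  commands:
    - {"grip": -1,"translation": [0,-0.08,0],"angular": [0,0,0]}
    - {"grip": -1,"translation": [0,0,0],"angular": [0,0,0]}

```text
t: 24.25
tool_pos: [0.6128, -0.1162, 0.2516]
tcp_rot: [0.008, 1.0, 0.005, 0.0]
force: [-4.3, 18.2, 12.2]
gripper_width: 0.0136
gripper_force: 50.1
```

send_rows:
  commands:
    - {"grip": -1,"translation": [0,-0.08,0],"angular": [0,0,0]}
    - {"grip": -1,"translation": [0,0,0],"angular": [0,0,0]}

```text
t: 24.45
tool_pos: [0.6124, -0.1249, 0.2516]
tcp_rot: [0.009, 1.0, 0.001, 0.001]
force: [-1.3, -0.2, 6.6]
gripper_width: 0.0134
gripper_force: 50.0
```

send_rows:
  commands:
    - {"grip": -1,"translation": [0,-0.08,0],"angular": [0,0,0]}
    - {"grip": -1,"translation": [0,0,0],"angular": [0,0,0]}

```text
t: 24.65
tool_pos: [0.6124, -0.1274, 0.2516]
tcp_rot: [0.009, 1.0, 0.003, 0.001]
force: [-2.2, 10.9, 10.0]
gripper_width: 0.0137
gripper_force: 50.0
```

```bash
python3 - <<'E'
from h import *
import pickle
st=robot.state(); s=optics.grab_frame("scene"); cv2.imwrite("pics/s7.png",s)
a=cv2.imread("pics/s6.png")
print(st["force"],st["tool_pos"],st["tcp_rot"],st["joint_positions"].round(3))
# shift of the pointer patch (red pixels) & the carrier region between images
def red(i):
    r=i[262:300,280:310].astype(int); m=(r[...,2]>120)&(r[...,1]<70)&(r[...,0]<80); ys,xs=np.nonzero(m); return xs.mean()+280,ys.mean()+262,m.sum()
for f in ("s2","s4","s6","s7"): print(f,red(cv2.imread(f"pics/{f}.png")))
E
```

```text
[-2.20524516 10.88983865  9.96204854] [ 0.61244012 -0.1273812   0.25162462] [9.03841596e-03 9.99955630e-01 2.56032017e-03 6.99423690e-04] [-0.004  0.574  0.15   1.807 -0.124  0.769  1.764]
s2 (np.float64(295.04), np.float64(280.48), np.int64(25))
s4 (np.float64(299.0731707317073), np.float64(272.780487804878), np.int64(41))
s6 (np.float64(299.1707317073171), np.float64(272.9756097560976), np.int64(41))
s7 (np.float64(296.45), np.float64(270.75), np.int64(40))
```

The stop gave way at about 20 N and the carrier jumped some 12 mm; it now rests in a detent near fin y = −0.125. I'll relax the push, release and check.

send_rows:
  commands:
    - {"grip": -1,"translation": [0,0.12,0],"angular": [0,0,0]}
    - {"grip": -1,"translation": [0,0,0],"angular": [0,0,0]}
    - {"grip": -1,"translation": [0,0,0],"angular": [0,0,0]}

```text
t: 25.0
tool_pos: [0.6123, -0.1257, 0.2517]
tcp_rot: [0.011, 1.0, -0.0, 0.001]
force: [-0.7, -0.5, 6.4]
gripper_width: 0.0141
gripper_force: 50.0
```

send_rows:
  commands:
    - {"grip": 0,"translation": [0,0,0],"angular": [0,0,0]}
    - {"grip": 0,"translation": [0,0,0],"angular": [0,0,0]}
    - {"grip": 0,"translation": [0,0,0],"angular": [0,0,0]}
    - {"grip": 0,"translation": [0,0,-0.6],"angular": [0,0,0]}
    - {"grip": 1,"translation": [0,0,-0.7],"angular": [0,0,0]}
    - {"grip": 1,"translation": [0,0,-0.7],"angular": [0,0,0]}

```text
t: 25.6
tool_pos: [0.6113, -0.1253, 0.3507]
tcp_rot: [0.011, 1.0, 0.0, -0.001]
force: [0.1, 0.1, 0.1]
gripper_width: 0.0565
gripper_force: 0.0
```

```bash
python3 - <<'E'
from h import *
s=robot.state(); print(s["tool_pos"])
go([.64,-.004,.35],80)
E
```

```text
[ 0.61130457 -0.12532316  0.35071468]
turn [ 0.    -0.011  1.093] shift [-0.144  2.489  0.014] maxrows 2.5 tooly 80.0
```

send_rows:
  commands:
    - {"grip": 1,"translation": [0,0,0],"angular": [0,0,1]}
    - {"grip": 1,"translation": [0,0,0],"angular": [0,0,1]}
    - {"grip": 1,"translation": [0,0,0],"angular": [0,0,1]}
    - {"grip": 1,"translation": [0,0,0],"angular": [0,0,1]}
    - {"grip": 1,"translation": [0,0,0],"angular": [0,0,1]}
    - {"grip": 1,"translation": [0,0,0],"angular": [0,0,1]}
    - {"grip": 1,"translation": [0,0,0],"angular": [0,0,1]}
    - {"grip": 1,"translation": [0,0,0],"angular": [0,0,1]}
    - {"grip": 1,"translation": [0,0,0],"angular": [0,0,1]}
    - {"grip": 1,"translation": [0,0,0],"angular": [0,0,1]}

```text
t: 26.6
tool_pos: [0.6115, -0.1252, 0.3499]
tcp_rot: [0.653, 0.757, -0.0, -0.0]
force: [-0.8, 0.1, 0.3]
gripper_width: 0.0874
gripper_force: 0.0
```

send_rows:
  commands:
    - {"grip": 1,"translation": [0,0,0],"angular": [0,0,1]}
    - {"grip": 1,"translation": [0.5,0,-0.2],"angular": [0,0,0.09]}
    - {"grip": 1,"translation": [0.5,0.1,-0.2],"angular": [0,0,0]}
    - {"grip": 1,"translation": [0.5,0.1,0],"angular": [0,0,0]}
    - {"grip": 1,"translation": [0,0,0],"angular": [0,0,0]}
    - {"grip": 1,"translation": [0,0,0],"angular": [0,0,0]}
    - {"grip": 1,"translation": [0,0,0],"angular": [0,0,0]}

```text
t: 27.3
tool_pos: [0.6208, -0.0518, 0.3699]
tcp_rot: [0.708, 0.707, -0.001, 0.0]
force: [-0.3, -0.2, -0.0]
gripper_width: 0.0878
gripper_force: 0.0
```

```bash
python3 - <<'E'
from h import *
import pickle
st=robot.state(); im=optics.grab_frame("wrist"); cv2.imwrite("pics/w7.png",im); pickle.dump(st,open("w7.pkl","wb"))
print(st["tool_pos"],proj(cam("wrist",st),[.70,.01,.004]))
E
```

```text
[ 0.62084865 -0.0518102   0.36993889] [410.82233748 146.37660474]
```

View pics/w7.png

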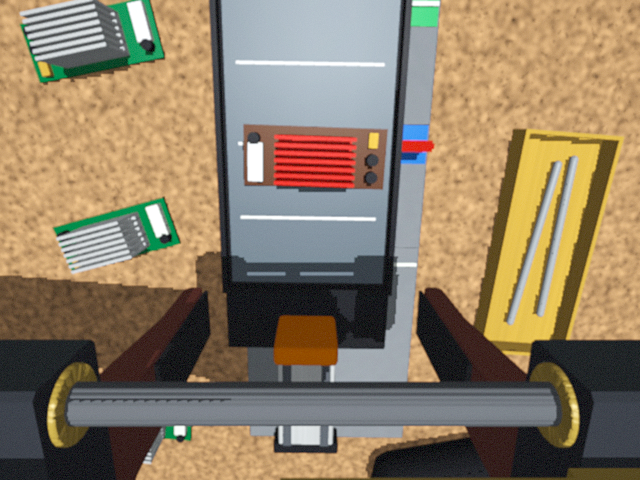

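The pointer at (417,146) lies over the middle of the blue mark (rows 125–164), so the carrier has clicked in at loading. The dead module's board spans (244–383, 124–189). The tray lines are at rows 63 and 217.

```bash
python3 - <<'E'
from h import *
import pickle
st=pickle.load(open("w7.pkl","rb")); w=cam("wrist",st)
for n,p,z in [("sink",(315,158),.088),("board",(313.5,157),.05),("l1a",(237,63),.046),("l1b",(384,64.5),.046),("l3a",(240,216.5),.046),("l3b",(376,218.5),.046),("wall -y",(309,285),.056),("wall l",(229,150),.046),("wall r",(391,150),.046),("blue",(410,144.5),.004),("ptr",(417,146),.008),
 ("bd a",(244,126),.05),("bd b",(383,128),.05)]: print(n,plane(w,p,z).round(4))
# heights by two views: w5 and w7 shifted carrier 12.5mm -> skip; use w2 vs w5 for mod
d=plane(w,(314.5,158),.07); go([d[0],d[1],.239],0)
# fixed-camera check of the dead sink top height
t=cv2.imread("pics/t6.png")
T=cam("top"); T2=optics.grab_frame("top"); cv2.imwrite("pics/t7.png",T2)
# bin corners by colour (yellow)
h=cv2.cvtColor(T2,cv2.COLOR_BGR2HSV); m=cv2.inRange(h,(22,150,80),(34,255,255)); m[:, :430]=0; m[:230]=0; m[310:]=0; m[:,520:]=0
k=cv2.findContours(m,cv2.RETR_EXTERNAL,cv2.CHAIN_APPROX_NONE)[0]; k=max(k,key=cv2.contourArea); r=cv2.minAreaRect(k); print(r)
for p in cv2.boxPoints(r): print(plane(T,p,.045).round(3))
E
```

```text
sink [0.6223 0.0064 0.088 ]
board [0.6215 0.0045 0.05  ]
l1a [0.57   0.0662 0.046 ]
l1b [0.6689 0.0653 0.046 ]
l3a [ 0.567  -0.0389  0.046 ]
l3b [ 0.6679 -0.0404  0.046 ]
wall -y [ 0.6181 -0.0892  0.056 ]
wall l [0.5615 0.0092 0.046 ]
wall r [0.6765 0.0092 0.046 ]
blue [0.6992 0.0115 0.004 ]
ptr [0.704  0.0104 0.008 ]
bd a [0.5735 0.0255 0.05  ]
bd b [0.6694 0.0242 0.05  ]
turn [-0.003  0.005 -0.012] shift [1.143 0.024 2.62 ] maxrows 2.6 tooly 0.0
((471.0, 271.5), (53.0, 62.0), 90.0)
[ 0.537 -0.327  0.045]
[ 0.534 -0.487  0.045]
[ 0.398 -0.477  0.045]
[ 0.401 -0.319  0.045]
```

send_rows:
  commands:
    - {"grip": 0.6,"translation": [0.57,0.01,0],"angular": [0,0,0]}
    - {"grip": 0.6,"translation": [0.57,0.01,0],"angular": [0,0,0]}
    - {"grip": 0.6,"translation": [0,0,0],"angular": [0,0,0]}
    - {"grip": 0.6,"translation": [0,0,0.6],"angular": [0,0,0]}
    - {"grip": 0.6,"translation": [0,0,0.6],"angular": [0,0,0]}
    - {"grip": 0.6,"translation": [0,0,0.6],"angular": [0,0,0]}
    - {"grip": 0.6,"translation": [0,0,0.5],"angular": [0,0,0]}
    - {"grip": 0.6,"translation": [0,0,0.3],"angular": [0,0,0]}
    - {"grip": 0.6,"translation": [0,0,0],"angular": [0,0,0]}

```text
t: 28.3
tool_pos: [0.6214, 0.0056, 0.2383]
tcp_rot: [0.707, 0.707, -0.002, -0.001]
force: [-0.1, -0.3, 0.4]
gripper_width: 0.0707
gripper_force: 0.0
```

send_rows:
  commands:
    - {"grip": -1,"translation": [0,0,0],"angular": [0,0,0]}
    - {"grip": -1,"translation": [0,0,0],"angular": [0,0,0]}
    - {"grip": -1,"translation": [0,0,0],"angular": [0,0,0]}
    - {"grip": -1,"translation": [0,0,0],"angular": [0,0,0]}
    - {"grip": -1,"translation": [0,0,0],"angular": [0,0,0]}
    - {"grip": -1,"translation": [0,0,0],"angular": [0,0,0]}
  force: 25

```text
t: 28.9
tool_pos: [0.6227, 0.0065, 0.2414]
tcp_rot: [0.707, 0.707, 0.001, 0.0]
force: [-0.9, -0.2, 6.7]
gripper_width: 0.0505
gripper_force: 24.8
```

send_rows:
  commands:
    - {"grip": -1,"translation": [0,0,-0.4],"angular": [0,0,0]}
    - {"grip": -1,"translation": [0,0,-0.6],"angular": [0,0,0]}
    - {"grip": -1,"translation": [0,0,-0.7],"angular": [0,0,0]}
    - {"grip": -1,"translation": [0,0,-0.6],"angular": [0,0,0]}
    - {"grip": -1,"translation": [0,0,-0.3],"angular": [0,0,0]}
    - {"grip": -1,"translation": [0,0,0],"angular": [0,0,0]}

```text
t: 29.5
tool_pos: [0.6228, 0.0065, 0.3721]
tcp_rot: [0.707, 0.707, 0.002, 0.001]
force: [0.0, 0.2, -1.7]
gripper_width: 0.0498
gripper_force: 24.8
```

```bash
python3 -c "
from h import *
go([.467,-.403,.36],0)"
```

```text
turn [ 0.028 -0.006  0.005] shift [-8.19  -3.115  0.242] maxrows 8.2 tooly 0.0
```

send_rows:
  commands:
    - {"grip": -1,"translation": [-0.4,-0.15,0],"angular": [0,0,0]}
    - {"grip": -1,"translation": [-0.7,-0.27,0],"angular": [0,0,0]}
    - {"grip": -1,"translation": [-0.8,-0.3,0],"angular": [0,0,0]}
    - {"grip": -1,"translation": [-0.8,-0.3,0],"angular": [0,0,0]}
    - {"grip": -1,"translation": [-0.8,-0.3,0],"angular": [0,0,0]}
    - {"grip": -1,"translation": [-0.8,-0.3,0],"angular": [0,0,0]}
    - {"grip": -1,"translation": [-0.8,-0.3,0],"angular": [0,0,0]}
    - {"grip": -1,"translation": [-0.8,-0.3,0],"angular": [0,0,0]}
    - {"grip": -1,"translation": [-0.8,-0.3,0],"angular": [0,0,0]}
    - {"grip": -1,"translation": [-0.7,-0.3,0],"angular": [0,0,0]}

```text
t: 30.5
tool_pos: [0.4801, -0.3649, 0.3681]
tcp_rot: [0.707, 0.707, -0.001, -0.001]
force: [-0.0, 0.2, -1.7]
gripper_width: 0.0505
gripper_force: 24.8
```

send_rows:
  commands:
    - {"grip": -1,"translation": [-0.5,-0.2,0],"angular": [0,0,0]}
    - {"grip": -1,"translation": [-0.3,-0.1,0],"angular": [0,0,0]}
    - {"grip": -1,"translation": [0,0,0],"angular": [0,0,0]}
    - {"grip": -1,"translation": [0,0,0],"angular": [0,0,0]}

```text
t: 30.9
tool_pos: [0.4672, -0.4022, 0.3691]
tcp_rot: [0.707, 0.708, 0.0, -0.001]
force: [-0.2, 1.3, -1.9]
gripper_width: 0.0499
gripper_force: 24.8
```

```bash
python3 - <<'E'
from h import *
st=robot.state(); im=optics.grab_frame("wrist"); cv2.imwrite("pics/w8.png",im); w=cam("wrist",st)
print(st["tool_pos"],st["gripper_width"]); go([.467,-.403,.36],0)
h=cv2.cvtColor(im,cv2.COLOR_BGR2HSV); m=cv2.inRange(h,(24,150,90),(34,255,255))
k=max(cv2.findContours(m,cv2.RETR_EXTERNAL,cv2.CHAIN_APPROX_NONE)[0],key=cv2.contourArea); print(cv2.boundingRect(k),cv2.contourArea(k))
P=k[:,0]; 
for n,i in (("left",P[:,0].argmin()),("right",P[:,0].argmax()),("top",P[:,1].argmin()),("bottom",P[:,1].argmax())): print(n,P[i],plane(w,P[i],.045).round(3))
E
```

```text
[ 0.46720451 -0.40221781  0.36908986] 0.049863460811814135
turn [-0.004 -0.013  0.021] shift [-0.026 -0.013  0.186] maxrows 0.2 tooly 0.0
(230, 129, 186, 136) 20954.5
left [230 235] [ 0.405 -0.403  0.045]
right [415 145] [ 0.539 -0.337  0.045]
top [235 129] [ 0.412 -0.326  0.045]
bottom [396 264] [ 0.531 -0.425  0.045]
```

View pics/w8.png

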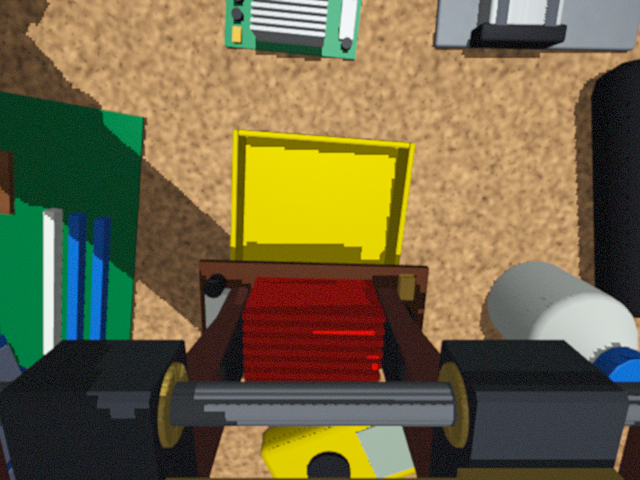

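The rim's +y edge runs (236,130) to (413,144). That puts the bin centre at about (0.469, −0.406), turned about −4.5°.

send_rows:
  commands:
    - {"grip": -1,"translation": [-0.08,0.04,0],"angular": [0,0,0.56]}
    - {"grip": -1,"translation": [0,0,0.6],"angular": [0,0,0]}
    - {"grip": -1,"translation": [0,0,0.7],"angular": [0,0,0]}
    - {"grip": -1,"translation": [0,0,0.7],"angular": [0,0,0]}
    - {"grip": -1,"translation": [0,0,0.6],"angular": [0,0,0]}
    - {"grip": -1,"translation": [0,0,0.4],"angular": [0,0,0]}
    - {"grip": -1,"translation": [0,0,0.28],"angular": [0,0,0]}
    - {"grip": -1,"translation": [0,0,0],"angular": [0,0,0]}
    - {"grip": -1,"translation": [0,0,0],"angular": [0,0,0]}

```text
t: 31.85
tool_pos: [0.4692, -0.4071, 0.2067]
tcp_rot: [0.734, 0.679, 0.0, 0.0]
force: [0.7, 0.1, -0.7]
gripper_width: 0.0503
gripper_force: 24.8
```

send_rows:
  commands:
    - {"grip": 0.4,"translation": [0,0,0],"angular": [0,0,0]}
    - {"grip": 0.4,"translation": [0,0,0],"angular": [0,0,0]}
    - {"grip": 0.4,"translation": [0,0,0],"angular": [0,0,0]}
    - {"grip": 0.4,"translation": [0,0,-0.5],"angular": [0,0,0]}
    - {"grip": 0.4,"translation": [0,0,-0.7],"angular": [0,0,0]}
    - {"grip": 0.4,"translation": [0,0,-0.7],"angular": [0,0,0]}
    - {"grip": 0.6,"translation": [0,0,-0.7],"angular": [0,0,-0.56]}
    - {"grip": 0.6,"translation": [0,0,-0.5],"angular": [0,0,0]}

```text
t: 32.65
tool_pos: [0.4684, -0.408, 0.3642]
tcp_rot: [0.706, 0.708, 0.0, 0.002]
force: [0.4, -0.3, -0.8]
gripper_width: 0.0698
gripper_force: 0.0
```

```bash
cat >> h.py <<'E'
def topmods():
    """green boards in the top picture -> rough list (x,y); dead (red) spot"""
    im=optics.grab_frame("top"); T=cam("top"); h=cv2.cvtColor(im,cv2.COLOR_BGR2HSV)
    m=cv2.inRange(h,(50,90,40),(85,255,255)); m=cv2.morphologyEx(m,cv2.MORPH_CLOSE,np.ones((9,9)))
    for c in cv2.findContours(m,cv2.RETR_EXTERNAL,cv2.CHAIN_APPROX_NONE)[0]:
        a=cv2.contourArea(c)
        if 150<a<1200: r=cv2.minAreaRect(c); print("mod",plane(T,r[0],.004).round(3),r[1],round(a))
    m=cv2.inRange(h,(0,180,80),(6,255,255))
    for c in cv2.findContours(m,cv2.RETR_EXTERNAL,cv2.CHAIN_APPROX_NONE)[0]:
        if cv2.contourArea(c)>40: r=cv2.minAreaRect(c); print("red",plane(T,r[0],.04).round(3),r[1])
    return im
E
python3 - <<'E'
from h import *
s=robot.state(); print(s["tool_pos"],s["gripper_width"]); cv2.imwrite("pics/t9.png",topmods())
E
```

```text
[ 0.46835774 -0.40801296  0.36417894] 0.06977393236719209
mod [ 0.134 -0.48   0.004] (38.46962356567383, 16.51523780822754) 192
mod [ 0.215 -0.533  0.004] (13.552412986755371, 34.05478286743164) 232
red [ 0.468 -0.407  0.04 ] (14.687394142150879, 21.092424392700195)
red [0.623 0.16  0.04 ] (6.079599857330322, 18.631032943725586)
```

The red heat sink lies in the bin. Next are the repaired modules, starting with the one nearest the bin.

send_rows:
  commands:
    - {"grip": 0.6,"translation": [0.6,-0.12,0],"angular": [0,0,0]}
    - {"grip": 0.6,"translation": [0.6,-0.12,0],"angular": [0,0,0]}
    - {"grip": 0.6,"translation": [0.6,-0.12,0.1],"angular": [0,0,0]}
    - {"grip": 0.6,"translation": [0.6,-0.12,0.2],"angular": [0,0,0]}
    - {"grip": 0.6,"translation": [0,0,0],"angular": [0,0,0]}
    - {"grip": 0.6,"translation": [0,0,0],"angular": [0,0,0]}
    - {"grip": 0.6,"translation": [0,0,0],"angular": [0,0,0]}

```text
t: 33.4
tool_pos: [0.4446, -0.2885, 0.3468]
tcp_rot: [0.707, 0.707, 0.0, 0.001]
force: [-0.0, 0.3, -0.0]
gripper_width: 0.0706
gripper_force: 0.0
```

```bash
cat >> h.py <<'E'
def wmods(z=.004,tag=None):
    """boards in the wrist picture: world rectangle of the green pixels at height z"""
    st=robot.state(); im=optics.grab_frame("wrist"); w=cam("wrist",st); out=[]
    if tag: cv2.imwrite(f"pics/{tag}.png",im)
    h=cv2.cvtColor(im,cv2.COLOR_BGR2HSV); g=cv2.inRange(h,(50,110,30),(85,255,255)); g=cv2.medianBlur(g,5)
    m=cv2.dilate(g,np.ones((31,31)))
    for i in range(1,(L:=cv2.connectedComponents(m))[0]):
        ys,xs=np.nonzero((L[1]==i)&(g>0))
        if len(xs)<300: continue
        edge=min(xs.min(),ys.min(),639-xs.max(),479-ys.max())<3
        P=np.array([plane(w,p,z)[:2] for p in cv2.convexHull(np.c_[xs,ys].astype(np.int32))[:,0]],np.float32)
        c,s,_=r=cv2.minAreaRect(P); b=cv2.boxPoints(r); e=max([b[1]-b[0],b[2]-b[1]],key=np.linalg.norm); a=np.degrees(np.arctan2(e[1],e[0]))
        a=(a+90)%180-90; out.append((c,a)); print("centre",np.round(c,4),"size",np.round(sorted(s),4),"yaw %.1f"%a,"EDGE" if edge else "",len(xs))
    print("tool",st["tool_pos"].round(4),"w",round(st["gripper_width"],4)); return out
E
python3 -c "
from h import *
wmods(tag='m4')"
```

```text
centre [ 0.451  -0.2487] size [0.0412 0.0985] yaw -5.1  2396
centre [ 0.2562 -0.3525] size [0.0945 0.1401] yaw -9.8 EDGE 13800
tool [ 0.4446 -0.2885  0.3468] w 0.0706
```

```bash
python3 -c "
from h import *
go([.451,-.2487,.194],-5.1)"
```

```text
turn [0.008 0.008 0.631] shift [0.809 0.058 3.054] maxrows 3.1 tooly -5.1
```

send_rows:
  commands:
    - {"grip": 0.6,"translation": [0,0,0],"angular": [0,0,0.63]}
    - {"grip": 0.6,"translation": [0.4,0.03,0],"angular": [0,0,0]}
    - {"grip": 0.6,"translation": [0.4,0.03,0.3],"angular": [0,0,0]}
    - {"grip": 0.6,"translation": [0,0,0.6],"angular": [0,0,0]}
    - {"grip": 0.6,"translation": [0,0,0.6],"angular": [0,0,0]}
    - {"grip": 0.6,"translation": [0,0,0.6],"angular": [0,0,0]}
    - {"grip": 0.6,"translation": [0,0,0.5],"angular": [0,0,0]}
    - {"grip": 0.6,"translation": [0,0,0.4],"angular": [0,0,0]}
    - {"grip": 0.6,"translation": [0,0,0.05],"angular": [0,0,0]}
    - {"grip": 0.6,"translation": [0,0,0],"angular": [0,0,0]}

```text
t: 34.45
tool_pos: [0.4509, -0.2489, 0.1936]
tcp_rot: [0.738, 0.675, -0.0, -0.0]
force: [0.2, 0.1, -0.4]
gripper_width: 0.0703
gripper_force: 0.0
```

send_rows:
  commands:
    - {"grip": -1,"translation": [0,0,0],"angular": [0,0,0]}
    - {"grip": -1,"translation": [0,0,0],"angular": [0,0,0]}
    - {"grip": -1,"translation": [0,0,0],"angular": [0,0,0]}
    - {"grip": -1,"translation": [0,0,0],"angular": [0,0,0]}
    - {"grip": -1,"translation": [0,0,0],"angular": [0,0,0]}
  force: 25

```text
t: 34.95
tool_pos: [0.4512, -0.2481, 0.1945]
tcp_rot: [0.737, 0.676, 0.0, 0.001]
force: [0.2, 0.4, 6.2]
gripper_width: 0.0498
gripper_force: 25.0
```

send_rows:
  commands:
    - {"grip": -1,"translation": [0,0,-0.4],"angular": [0,0,0]}
    - {"grip": -1,"translation": [0,0,-0.7],"angular": [0,0,0]}
    - {"grip": -1,"translation": [0,0,-0.7],"angular": [0,0,0]}
    - {"grip": -1,"translation": [0,0,-0.7],"angular": [0,0,0]}
    - {"grip": -1,"translation": [0,0,-0.4],"angular": [0,0,0]}
    - {"grip": -1,"translation": [0,0,0],"angular": [0,0,0]}

```text
t: 35.55
tool_pos: [0.4515, -0.2483, 0.3411]
tcp_rot: [0.737, 0.676, 0.002, 0.002]
force: [0.3, 0.8, -2.1]
gripper_width: 0.0499
gripper_force: 25.0
```

```bash
python3 -c "
from h import *
go([.6171,-.0665,.34],-1.1)"
```

```text
turn [ 0.038  0.005 -0.487] shift [3.699 3.242 0.022] maxrows 3.7 tooly -1.1
```

send_rows:
  commands:
    - {"grip": -1,"translation": [0,0,0],"angular": [0,0,-0.49]}
    - {"grip": -1,"translation": [0.6,0.52,0],"angular": [0,0,0]}
    - {"grip": -1,"translation": [0.7,0.6,0],"angular": [0,0,0]}
    - {"grip": -1,"translation": [0.7,0.6,0],"angular": [0,0,0]}
    - {"grip": -1,"translation": [0.7,0.6,0],"angular": [0,0,0]}
    - {"grip": -1,"translation": [0.6,0.52,0],"angular": [0,0,0]}
    - {"grip": -1,"translation": [0.4,0.4,0],"angular": [0,0,0]}
    - {"grip": -1,"translation": [0,0,0],"angular": [0,0,0]}
    - {"grip": -1,"translation": [0,0,0],"angular": [0,0,0]}

```text
t: 36.45
tool_pos: [0.616, -0.0655, 0.3367]
tcp_rot: [0.713, 0.701, -0.001, -0.001]
force: [0.3, -0.7, -1.7]
gripper_width: 0.0498
gripper_force: 25.0
```

```bash
python3 -c "
from h import *
go([.6171,-.0665,.242],-1.1)"
```

```text
turn [-0.021  0.003  0.011] shift [-0.02   0.023  1.893] maxrows 1.9 tooly -1.1
```

send_rows:
  commands:
    - {"grip": -1,"translation": [-0.02,0.02,0.5],"angular": [0,0,0]}
    - {"grip": -1,"translation": [0,0,0.6],"angular": [0,0,0]}
    - {"grip": -1,"translation": [0,0,0.5],"angular": [0,0,0]}
    - {"grip": -1,"translation": [0,0,0.25],"angular": [0,0,0]}
    - {"grip": -1,"translation": [0,0,0.04],"angular": [0,0,0]}
    - {"grip": -1,"translation": [0,0,0],"angular": [0,0,0]}
    - {"grip": 0.6,"translation": [0,0,0],"angular": [0,0,0]}
    - {"grip": 0.6,"translation": [0,0,0],"angular": [0,0,0]}
    - {"grip": 0.6,"translation": [0,0,0],"angular": [0,0,0]}

```text
t: 37.35
tool_pos: [0.6178, -0.0671, 0.2453]
tcp_rot: [0.714, 0.7, 0.001, 0.001]
force: [1.0, 0.8, 0.3]
gripper_width: 0.0688
gripper_force: 0.0
```

send_rows:
  commands:
    - {"grip": 0.6,"translation": [0,0,-0.5],"angular": [0,0,0]}
    - {"grip": 0.6,"translation": [0,0,-0.8],"angular": [0,0,0]}
    - {"grip": 0.6,"translation": [0,0,-0.8],"angular": [0,0,0]}
    - {"grip": 0.6,"translation": [-0.28,-0.7,0],"angular": [0,0,0]}
    - {"grip": 0.6,"translation": [-0.28,-0.7,0],"angular": [0,0,0]}
    - {"grip": 0.6,"translation": [-0.28,-0.7,0],"angular": [0,0,0]}
    - {"grip": 0.6,"translation": [-0.28,-0.7,0],"angular": [0,0,0]}
    - {"grip": 0.6,"translation": [-0.28,-0.58,0],"angular": [0,0,0]}
    - {"grip": 0.6,"translation": [0,0,0],"angular": [0,0,0]}
    - {"grip": 0.6,"translation": [0,0,0],"angular": [0,0,0]}

```text
t: 38.35
tool_pos: [0.4471, -0.134, 0.3499]
tcp_rot: [0.714, 0.7, 0.001, 0.0]
force: [0.3, 0.7, 0.2]
gripper_width: 0.0707
gripper_force: 0.0
```

send_rows:
  commands:
    - {"grip": 0.6,"translation": [0,0,0],"angular": [0,0,0]}

```text
t: 38.45
tool_pos: [0.4482, -0.1333, 0.3497]
tcp_rot: [0.713, 0.701, 0.001, 0.001]
force: [0.1, 0.1, 0.6]
gripper_width: 0.0698
gripper_force: 0.0
```

```bash
python3 -c "
from h import *
r=wmods(tag='m3')
for c,a in r: go([c[0],c[1],.194],a)"
```

```text
centre [ 0.4525 -0.0643] size [0.0412 0.0985] yaw 14.9  2297
centre [ 0.6446 -0.0704] size [0.049 0.117] yaw -1.5 EDGE 3172
centre [ 0.3202 -0.3524] size [0.0154 0.0567] yaw 79.7 EDGE 483
tool [ 0.4482 -0.1333  0.3497] w 0.0698
turn [ 0.009  0.004 -1.983] shift [1.312 0.435 3.11 ] maxrows 3.1 tooly 14.9
turn [0.009 0.002 0.057] shift [1.357 3.892 3.11 ] maxrows 3.9 tooly -1.5
turn [ 6.0000e-03  8.0000e-03 -1.0095e+01] shift [ 1.74 -4.77  3.11] maxrows 4.8 tooly 79.7
```

send_rows:
  commands:
    - {"grip": 0.6,"translation": [0,0,0],"angular": [0,0,-0.99]}
    - {"grip": 0.6,"translation": [0,0,0],"angular": [0,0,-0.99]}
    - {"grip": 0.6,"translation": [0.65,0.22,0],"angular": [0,0,0]}
    - {"grip": 0.6,"translation": [0.66,0.215,0],"angular": [0,0,0]}
    - {"grip": 0.6,"translation": [0,0,0.7],"angular": [0,0,0]}
    - {"grip": 0.6,"translation": [0,0,0.7],"angular": [0,0,0]}
    - {"grip": 0.6,"translation": [0,0,0.7],"angular": [0,0,0]}
    - {"grip": 0.6,"translation": [0,0,0.6],"angular": [0,0,0]}
    - {"grip": 0.6,"translation": [0,0,0.41],"angular": [0,0,0]}
    - {"grip": 0.6,"translation": [0,0,0],"angular": [0,0,0]}

```text
t: 39.5
tool_pos: [0.4512, -0.0644, 0.1912]
tcp_rot: [0.61, 0.792, -0.002, -0.002]
force: [-0.1, 0.3, -0.3]
gripper_width: 0.0704
gripper_force: 0.0
```

send_rows:
  commands:
    - {"grip": 0.6,"translation": [0,0,0],"angular": [0,0,0]}
    - {"grip": -1,"translation": [0,0,0],"angular": [0,0,0]}
    - {"grip": -1,"translation": [0,0,0],"angular": [0,0,0]}
    - {"grip": -1,"translation": [0,0,0],"angular": [0,0,0]}
    - {"grip": -1,"translation": [0,0,0],"angular": [0,0,0]}
    - {"grip": -1,"translation": [0,0,0],"angular": [0,0,0]}
  force: 25

```text
t: 40.1
tool_pos: [0.4519, -0.0649, 0.1945]
tcp_rot: [0.61, 0.792, 0.001, 0.001]
force: [-0.4, 1.2, 6.8]
gripper_width: 0.0498
gripper_force: 25.0
```

send_rows:
  commands:
    - {"grip": -1,"translation": [0,0,-0.4],"angular": [0,0,0]}
    - {"grip": -1,"translation": [0,0,-0.7],"angular": [0,0,0]}
    - {"grip": -1,"translation": [0,0,-0.7],"angular": [0,0,0]}
    - {"grip": -1,"translation": [0,0,-0.7],"angular": [0,0,0]}
    - {"grip": -1,"translation": [0,0,-0.4],"angular": [0,0,0.99]}
    - {"grip": -1,"translation": [0,0,0],"angular": [0,0,0.99]}
    - {"grip": -1,"translation": [0,0,0],"angular": [0,0,0]}

```text
t: 40.8
tool_pos: [0.4512, -0.0648, 0.3393]
tcp_rot: [0.714, 0.7, 0.001, 0.0]
force: [-0.9, 0.8, -1.2]
gripper_width: 0.0496
gripper_force: 25.0
```

```bash
python3 -c "
from h import *
go([.6182,-.0135,.34],-1.1)"
```

```text
turn [ 0.009 -0.006 -0.005] shift [ 1.089  3.319 -0.015] maxrows 3.3 tooly -1.1
```

send_rows:
  commands:
    - {"grip": -1,"translation": [0.2,0.55,0],"angular": [0,0,0]}
    - {"grip": -1,"translation": [0.22,0.7,0],"angular": [0,0,0]}
    - {"grip": -1,"translation": [0.22,0.7,0],"angular": [0,0,0]}
    - {"grip": -1,"translation": [0.22,0.7,0],"angular": [0,0,0]}
    - {"grip": -1,"translation": [0.23,0.67,0],"angular": [0,0,0]}
    - {"grip": -1,"translation": [0,0,0],"angular": [0,0,0]}
    - {"grip": -1,"translation": [0,0,0],"angular": [0,0,0]}

```text
t: 41.5
tool_pos: [0.6182, -0.0135, 0.3373]
tcp_rot: [0.713, 0.701, -0.001, -0.001]
force: [-1.0, -1.1, -2.2]
gripper_width: 0.0498
gripper_force: 25.0
```

send_rows:
  commands:
    - {"grip": -1,"translation": [0,0,0.5],"angular": [0,0,0]}
    - {"grip": -1,"translation": [0,0,0.6],"angular": [0,0,0]}
    - {"grip": -1,"translation": [0,0,0.5],"angular": [0,0,0]}
    - {"grip": -1,"translation": [0,0,0.3],"angular": [0,0,0]}
    - {"grip": -1,"translation": [0,0,0],"angular": [0,0,0]}
    - {"grip": -1,"translation": [0,0,0],"angular": [0,0,0]}

```text
t: 42.1
tool_pos: [0.6183, -0.0141, 0.2443]
tcp_rot: [0.714, 0.7, 0.0, 0.0]
force: [0.2, 0.3, -1.4]
gripper_width: 0.0496
gripper_force: 25.0
```

```bash
python3 -c "
from h import *
go([.6182,-.0135,.242],-1.1); s=robot.state(); print(s['tool_pos'],s['force'],s['gripper_width'])"
```

```text
turn [0.001 0.    0.   ] shift [ 0.012 -0.001  0.045] maxrows 0.0 tooly -1.1
[ 0.61826234 -0.0141016   0.2442703 ] [ 0.21471813  0.31202896 -1.35579334] 0.049609179172573334
```

send_rows:
  commands:
    - {"grip": -1,"translation": [0,0,0.06],"angular": [0,0,0]}
    - {"grip": -1,"translation": [0,0,0],"angular": [0,0,0]}
    - {"grip": 0.6,"translation": [0,0,0],"angular": [0,0,0]}
    - {"grip": 0.6,"translation": [0,0,0],"angular": [0,0,0]}
    - {"grip": 0.6,"translation": [0,0,0],"angular": [0,0,0]}
    - {"grip": 0.6,"translation": [0,0,0],"angular": [0,0,0]}

```text
t: 42.7
tool_pos: [0.6185, -0.0136, 0.2409]
tcp_rot: [0.714, 0.7, 0.0, 0.0]
force: [0.1, -0.7, -1.0]
gripper_width: 0.0702
gripper_force: 0.0
```

send_rows:
  commands:
    - {"grip": 0.6,"translation": [0,0,-0.5],"angular": [0,0,0]}
    - {"grip": 0.6,"translation": [0,0,-0.8],"angular": [0,0,0]}
    - {"grip": 0.6,"translation": [0,0,-0.8],"angular": [0,0,0]}
    - {"grip": 0.6,"translation": [0.13,-0.7,0],"angular": [0,0,0]}
    - {"grip": 0.6,"translation": [0.13,-0.7,0],"angular": [0,0,0]}
    - {"grip": 0.6,"translation": [0.13,-0.7,0],"angular": [0,0,0]}
    - {"grip": 0.6,"translation": [0.13,-0.7,0],"angular": [0,0,0]}
    - {"grip": 0.6,"translation": [0.1,-0.58,0],"angular": [0,0,0]}
    - {"grip": 0.6,"translation": [0,0,0],"angular": [0,0,0]}
    - {"grip": 0.6,"translation": [0,0,0],"angular": [0,0,0]}

```text
t: 43.7
tool_pos: [0.4502, 0.0208, 0.3461]
tcp_rot: [0.714, 0.701, 0.001, 0.0]
force: [0.0, 0.4, 1.1]
gripper_width: 0.07
gripper_force: 0.0
```

send_rows:
  commands:
    - {"grip": 0.6,"translation": [0,0,0],"angular": [0,0,0]}

```text
t: 43.8
tool_pos: [0.4512, 0.0206, 0.3461]
tcp_rot: [0.714, 0.7, 0.001, 0.001]
force: [1.2, -0.2, 0.1]
gripper_width: 0.0703
gripper_force: 0.0
```

```bash
python3 -c "
from h import *
r=wmods(tag='m2')
for c,a in r: go([c[0],c[1],.194],a)"
```

```text
centre [0.454 0.088] size [0.0412 0.0986] yaw 10.6  2356
centre [ 0.6454 -0.0514] size [0.0916 0.1177] yaw -0.5  3931
tool [0.4512 0.0206 0.3461] w 0.0703
turn [ 0.01   0.004 -1.464] shift [1.317 0.304 3.039] maxrows 3.0 tooly 10.6
turn [ 0.01   0.003 -0.077] shift [-1.403  3.896  3.039] maxrows 3.9 tooly -0.5
```

send_rows:
  commands:
    - {"grip": 0.6,"translation": [0,0,0],"angular": [0,0,-0.73]}
    - {"grip": 0.6,"translation": [0,0,0],"angular": [0,0,-0.73]}
    - {"grip": 0.6,"translation": [0.66,0.15,0],"angular": [0,0,0]}
    - {"grip": 0.6,"translation": [0.66,0.15,0],"angular": [0,0,0]}
    - {"grip": 0.6,"translation": [0,0,0.7],"angular": [0,0,0]}
    - {"grip": 0.6,"translation": [0,0,0.7],"angular": [0,0,0]}
    - {"grip": 0.6,"translation": [0,0,0.7],"angular": [0,0,0]}
    - {"grip": 0.6,"translation": [0,0,0.55],"angular": [0,0,0]}
    - {"grip": 0.6,"translation": [0,0,0.38],"angular": [0,0,0]}
    - {"grip": 0.6,"translation": [0,0,0],"angular": [0,0,0]}

```text
t: 44.85
tool_pos: [0.4527, 0.0877, 0.1918]
tcp_rot: [0.639, 0.769, -0.002, -0.001]
force: [-0.6, -0.3, 0.2]
gripper_width: 0.0702
gripper_force: 0.0
```

send_rows:
  commands:
    - {"grip": 0.6,"translation": [0,0,0],"angular": [0,0,0]}
    - {"grip": -1,"translation": [0,0,0],"angular": [0,0,0]}
    - {"grip": -1,"translation": [0,0,0],"angular": [0,0,0]}
    - {"grip": -1,"translation": [0,0,0],"angular": [0,0,0]}
    - {"grip": -1,"translation": [0,0,0],"angular": [0,0,0]}
    - {"grip": -1,"translation": [0,0,0],"angular": [0,0,0]}
  force: 25

```text
t: 45.45
tool_pos: [0.4531, 0.0884, 0.195]
tcp_rot: [0.639, 0.769, 0.001, 0.0]
force: [-0.8, -0.5, 7.8]
gripper_width: 0.0497
gripper_force: 25.0
```

send_rows:
  commands:
    - {"grip": -1,"translation": [0,0,-0.4],"angular": [0,0,0]}
    - {"grip": -1,"translation": [0,0,-0.7],"angular": [0,0,0]}
    - {"grip": -1,"translation": [0,0,-0.7],"angular": [0,0,0]}
    - {"grip": -1,"translation": [0,0,-0.7],"angular": [0,0,0]}
    - {"grip": -1,"translation": [0,0,-0.4],"angular": [0,0,0.73]}
    - {"grip": -1,"translation": [0,0,0],"angular": [0,0,0.73]}
    - {"grip": -1,"translation": [0,0,0],"angular": [0,0,0]}

```text
t: 46.15
tool_pos: [0.4524, 0.0883, 0.3397]
tcp_rot: [0.714, 0.7, 0.001, -0.0]
force: [1.0, 0.5, -1.7]
gripper_width: 0.0499
gripper_force: 25.0
```

```bash
python3 -c "
from h import *
go([.6192,.0395,.34],-1.1)"
```

```text
turn [ 0.006 -0.008 -0.002] shift [-0.912  3.354 -0.006] maxrows 3.4 tooly -1.1
```

Grip held. I'll place it at the third spot.

send_rows:
  commands:
    - {"grip": -1,"translation": [-0.18,0.6,0],"angular": [0,0,0]}
    - {"grip": -1,"translation": [-0.18,0.7,0],"angular": [0,0,0]}
    - {"grip": -1,"translation": [-0.18,0.7,0],"angular": [0,0,0]}
    - {"grip": -1,"translation": [-0.18,0.7,0],"angular": [0,0,0]}
    - {"grip": -1,"translation": [-0.19,0.65,0],"angular": [0,0,0]}
    - {"grip": -1,"translation": [0,0,0],"angular": [0,0,0]}
    - {"grip": -1,"translation": [0,0,0],"angular": [0,0,0]}

```text
t: 46.85
tool_pos: [0.6189, 0.0391, 0.3378]
tcp_rot: [0.713, 0.701, -0.001, -0.001]
force: [-0.7, 0.6, -2.4]
gripper_width: 0.0497
gripper_force: 25.0
```

send_rows:
  commands:
    - {"grip": -1,"translation": [0,0,0.5],"angular": [0,0,0]}
    - {"grip": -1,"translation": [0,0,0.6],"angular": [0,0,0]}
    - {"grip": -1,"translation": [0,0,0.5],"angular": [0,0,0]}
    - {"grip": -1,"translation": [0,0,0.36],"angular": [0,0,0]}
    - {"grip": -1,"translation": [0,0,0],"angular": [0,0,0]}
    - {"grip": -1,"translation": [0,0,0],"angular": [0,0,0]}

```text
t: 47.45
tool_pos: [0.618, 0.0401, 0.2407]
tcp_rot: [0.713, 0.701, -0.001, -0.001]
force: [-0.0, -0.5, -1.2]
gripper_width: 0.0498
gripper_force: 25.0
```

```bash
python3 -c "
from h import *
go([.6192,.0395,.242],-1.1); s=robot.state(); print(s['tool_pos'],s['force'],s['gripper_width'])"
```

```text
turn [-0.015 -0.002  0.012] shift [-0.012  0.023 -0.025] maxrows 0.0 tooly -1.1
[0.61804947 0.04012869 0.2407428 ] [-0.04134058 -0.49548014 -1.20085093] 0.04984905760503367
```

send_rows:
  commands:
    - {"grip": 0.6,"translation": [0,0,0],"angular": [0,0,0]}
    - {"grip": 0.6,"translation": [0,0,0],"angular": [0,0,0]}
    - {"grip": 0.6,"translation": [0,0,0],"angular": [0,0,0]}
    - {"grip": 0.6,"translation": [0,0,0],"angular": [0,0,0]}

```text
t: 47.85
tool_pos: [0.6193, 0.0396, 0.2416]
tcp_rot: [0.714, 0.7, 0.0, 0.0]
force: [-0.6, -0.6, 0.3]
gripper_width: 0.0701
gripper_force: 0.0
```

send_rows:
  commands:
    - {"grip": 0.6,"translation": [0,0,-0.5],"angular": [0,0,0]}
    - {"grip": 0.6,"translation": [0,0,-0.8],"angular": [0,0,0]}
    - {"grip": 0.6,"translation": [0,0,-0.8],"angular": [0,0,0]}
    - {"grip": 0.6,"translation": [0.43,-0.7,0],"angular": [0,0,0]}
    - {"grip": 0.6,"translation": [0.43,-0.7,0],"angular": [0,0,0]}
    - {"grip": 0.6,"translation": [0.43,-0.7,0],"angular": [0,0,0]}
    - {"grip": 0.6,"translation": [0.43,-0.7,0],"angular": [0,0,0]}
    - {"grip": 0.6,"translation": [0.43,-0.6,0],"angular": [0,0,0]}
    - {"grip": 0.6,"translation": [0,0,0],"angular": [0,0,0]}
    - {"grip": 0.6,"translation": [0,0,0],"angular": [0,0,0]}

```text
t: 48.85
tool_pos: [0.4512, 0.1507, 0.3466]
tcp_rot: [0.713, 0.701, 0.001, -0.0]
force: [1.7, 0.0, 0.0]
gripper_width: 0.0702
gripper_force: 0.0
```

send_rows:
  commands:
    - {"grip": 0.6,"translation": [0,0,0],"angular": [0,0,0]}

```text
t: 48.95
tool_pos: [0.4523, 0.1496, 0.3465]
tcp_rot: [0.714, 0.7, 0.0, 0.0]
force: [0.3, -0.3, 0.5]
gripper_width: 0.0705
gripper_force: 0.0
```

```bash
python3 -c "
from h import *
r=wmods(tag='m1')
for c,a in r: go([c[0],c[1],.194],a)"
```

```text
centre [0.45   0.2326] size [0.0411 0.0986] yaw -12.5  2384
tool [0.4523 0.1496 0.3465] w 0.0705
turn [0.008 0.    1.414] shift [ 1.613 -0.407  3.049] maxrows 3.0 tooly -12.5
```

send_rows:
  commands:
    - {"grip": 0.6,"translation": [0,0,0],"angular": [0,0,0.71]}
    - {"grip": 0.6,"translation": [0,0,0],"angular": [0,0,0.7]}
    - {"grip": 0.6,"translation": [0.8,-0.2,0],"angular": [0,0,0]}
    - {"grip": 0.6,"translation": [0.81,-0.2,0],"angular": [0,0,0]}
    - {"grip": 0.6,"translation": [0,0,0.7],"angular": [0,0,0]}
    - {"grip": 0.6,"translation": [0,0,0.7],"angular": [0,0,0]}
    - {"grip": 0.6,"translation": [0,0,0.7],"angular": [0,0,0]}
    - {"grip": 0.6,"translation": [0,0,0.55],"angular": [0,0,0]}
    - {"grip": 0.6,"translation": [0,0,0.4],"angular": [0,0,0]}
    - {"grip": 0.6,"translation": [0,0,0],"angular": [0,0,0]}

```text
t: 50.0
tool_pos: [0.4493, 0.2317, 0.1913]
tcp_rot: [0.78, 0.626, -0.002, 0.0]
force: [0.1, -0.6, 0.2]
gripper_width: 0.07
gripper_force: 0.0
```

send_rows:
  commands:
    - {"grip": 0.6,"translation": [0,0,0],"angular": [0,0,0]}
    - {"grip": -1,"translation": [0,0,0],"angular": [0,0,0]}
    - {"grip": -1,"translation": [0,0,0],"angular": [0,0,0]}
    - {"grip": -1,"translation": [0,0,0],"angular": [0,0,0]}
    - {"grip": -1,"translation": [0,0,0],"angular": [0,0,0]}
    - {"grip": -1,"translation": [0,0,0],"angular": [0,0,0]}
  force: 25

```text
t: 50.6
tool_pos: [0.4495, 0.2334, 0.1945]
tcp_rot: [0.779, 0.627, 0.001, -0.0]
force: [-0.1, -1.0, 6.7]
gripper_width: 0.05
gripper_force: 25.0
```

send_rows:
  commands:
    - {"grip": -1,"translation": [0,0,-0.4],"angular": [0,0,0]}
    - {"grip": -1,"translation": [0,0,-0.7],"angular": [0,0,0]}
    - {"grip": -1,"translation": [0,0,-0.7],"angular": [0,0,0]}
    - {"grip": -1,"translation": [0,0,-0.7],"angular": [0,0,0]}
    - {"grip": -1,"translation": [0,0,-0.4],"angular": [0,0,-0.71]}
    - {"grip": -1,"translation": [0,0,0],"angular": [0,0,-0.7]}
    - {"grip": -1,"translation": [0,0,0],"angular": [0,0,0]}

```text
t: 51.3
tool_pos: [0.4488, 0.2332, 0.3393]
tcp_rot: [0.713, 0.701, 0.001, -0.0]
force: [-1.1, -0.4, -2.5]
gripper_width: 0.0496
gripper_force: 25.0
```

```bash
python3 -c "
from h import *
go([.6203,.0925,.34],-1.1)"
```

```text
turn [ 0.002 -0.01   0.01 ] shift [-2.747  3.484 -0.014] maxrows 3.5 tooly -1.1
```

send_rows:
  commands:
    - {"grip": -1,"translation": [-0.4,0.55,0],"angular": [0,0,0]}
    - {"grip": -1,"translation": [-0.6,0.75,0],"angular": [0,0,0]}
    - {"grip": -1,"translation": [-0.6,0.75,0],"angular": [0,0,0]}
    - {"grip": -1,"translation": [-0.6,0.75,0],"angular": [0,0,0]}
    - {"grip": -1,"translation": [-0.55,0.68,0],"angular": [0,0,0]}
    - {"grip": -1,"translation": [0,0,0],"angular": [0,0,0]}
    - {"grip": -1,"translation": [0,0,0],"angular": [0,0,0]}

```text
t: 52.0
tool_pos: [0.6203, 0.0913, 0.3374]
tcp_rot: [0.715, 0.699, -0.001, -0.0]
force: [-1.2, 0.4, -3.0]
gripper_width: 0.0499
gripper_force: 25.0
```

```bash
python3 -c "
from h import *
go([.6198,.0925,.2425],-1.1)"
```

```text
turn [-0.016  0.008 -0.031] shift [ 0.023 -0.01   1.898] maxrows 1.9 tooly -1.1
```

send_rows:
  commands:
    - {"grip": -1,"translation": [0.02,0,0.5],"angular": [0,0,0]}
    - {"grip": -1,"translation": [0,0,0.6],"angular": [0,0,0]}
    - {"grip": -1,"translation": [0,0,0.5],"angular": [0,0,0]}
    - {"grip": -1,"translation": [0,0,0.3],"angular": [0,0,0]}
    - {"grip": -1,"translation": [0,0,0],"angular": [0,0,0]}
    - {"grip": -1,"translation": [0,0,0],"angular": [0,0,0]}
    - {"grip": 0.6,"translation": [0,0,0],"angular": [0,0,0]}
    - {"grip": 0.6,"translation": [0,0,0],"angular": [0,0,0]}
    - {"grip": 0.6,"translation": [0,0,0],"angular": [0,0,0]}
    - {"grip": 0.6,"translation": [0,0,0],"angular": [0,0,0]}

```text
t: 53.0
tool_pos: [0.6206, 0.0934, 0.2442]
tcp_rot: [0.714, 0.7, 0.0, 0.0]
force: [0.2, -0.1, 0.1]
gripper_width: 0.0701
gripper_force: 0.0
```

send_rows:
  commands:
    - {"grip": 0.6,"translation": [0,0,-0.5],"angular": [0,0,0]}
    - {"grip": 0.6,"translation": [0,0,-0.8],"angular": [0,0,0]}
    - {"grip": 0.6,"translation": [0,0,-0.8],"angular": [0,0,0]}
    - {"grip": 0.6,"translation": [-0.7,0,-0.6],"angular": [0,0,0]}
    - {"grip": 0.6,"translation": [-0.7,0,-0.5],"angular": [0,0,0]}
    - {"grip": 0.6,"translation": [-0.7,0,0],"angular": [0,0,0]}
    - {"grip": 0.6,"translation": [-0.7,0,0],"angular": [0,0,0]}
    - {"grip": 0.6,"translation": [0,0,0],"angular": [0,0,0]}
    - {"grip": 0.6,"translation": [0,0,0],"angular": [0,0,0]}
    - {"grip": 0.6,"translation": [0,0,0],"angular": [0,0,0]}

```text
t: 54.0
tool_pos: [0.6179, -0.0451, 0.4034]
tcp_rot: [0.713, 0.701, 0.0, -0.0]
force: [-0.3, 0.3, -0.7]
gripper_width: 0.0701
gripper_force: 0.0
```

```bash
python3 - <<'E'
from h import *
import pickle
st=robot.state(); pickle.dump(st,open("w9.pkl","wb")); wmods(.05,"w9"); print(st["tool_pos"])
E
```

```text
centre [0.6337 0.0138] size [0.1323 0.2076] yaw 88.4  10700
tool [ 0.6179 -0.0451  0.4034] w 0.0701
[ 0.6179156  -0.04514452  0.40340734]
```

View pics/w9.png

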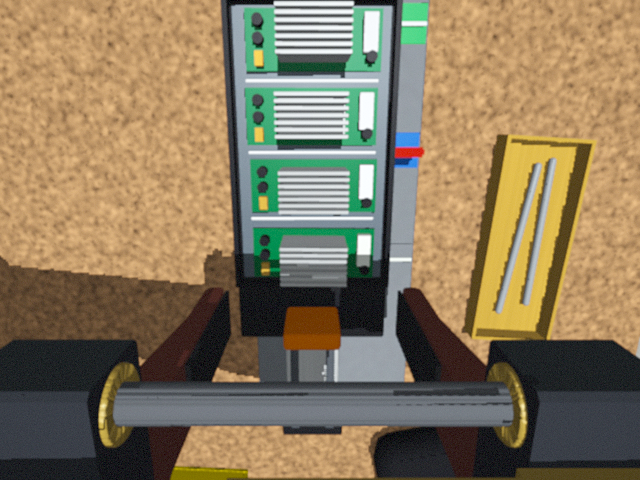

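All four silver modules lie flat, one per place, with the white lines showing between them at rows 80, 153 and 218. The pointer is still on blue at (409,152). Next I'll pinch the fin.

send_rows:
  commands:
    - {"grip": 0.6,"translation": [0,0,0],"angular": [0,0,-1]}
    - {"grip": 0.6,"translation": [0,0,0],"angular": [0,0,-1]}
    - {"grip": 0.6,"translation": [0,0,0],"angular": [0,0,-1]}
    - {"grip": 0.6,"translation": [0,0,0],"angular": [0,0,-1]}
    - {"grip": 0.6,"translation": [0,0,0],"angular": [0,0,-1]}
    - {"grip": 0.6,"translation": [0,0,0],"angular": [0,0,-1]}
    - {"grip": 0.6,"translation": [0,0,0],"angular": [0,0,-1]}
    - {"grip": 0.6,"translation": [0,0,0],"angular": [0,0,-1]}
    - {"grip": 0.6,"translation": [0,0,0],"angular": [0,0,-1]}
    - {"grip": 0.6,"translation": [0,0,0],"angular": [0,0,-1]}

```text
t: 55.05
tool_pos: [0.6179, -0.0449, 0.4034]
tcp_rot: [0.093, 0.996, 0.0, -0.0]
force: [-0.2, 0.4, -0.4]
gripper_width: 0.0703
gripper_force: 0.0
```

send_rows:
  commands:
    - {"grip": 0.2,"translation": [0,0,0],"angular": [0,0,-0.75]}
    - {"grip": 0.2,"translation": [0,0,0],"angular": [0,0,-0.5]}
    - {"grip": 0.2,"translation": [0,0,0],"angular": [0,0,0]}
    - {"grip": 0.2,"translation": [0,0,0],"angular": [0,0,0]}

```text
t: 55.45
tool_pos: [0.6179, -0.0456, 0.4035]
tcp_rot: [0.01, 1.0, 0.0, -0.0]
force: [-0.0, -0.5, 0.2]
gripper_width: 0.0527
gripper_force: 0.0
```

```bash
python3 -c "
from h import *
go([.6125,-.1257,.25],89)"
```

```text
turn [ 0.002 -0.002 -0.015] shift [ 0.079 -1.604  3.07 ] maxrows 3.1 tooly 89.0
```

send_rows:
  commands:
    - {"grip": -0.2,"translation": [0.04,-0.53,0],"angular": [0,0,0]}
    - {"grip": -0.2,"translation": [0.04,-0.54,0],"angular": [0,0,0]}
    - {"grip": -0.2,"translation": [0,-0.53,0],"angular": [0,0,0]}
    - {"grip": -0.2,"translation": [0,0,0.5],"angular": [0,0,0]}
    - {"grip": -0.2,"translation": [0,0,0.6],"angular": [0,0,0]}
    - {"grip": -0.2,"translation": [0,0,0.6],"angular": [0,0,0]}
    - {"grip": -0.2,"translation": [0,0,0.6],"angular": [0,0,0]}
    - {"grip": -0.2,"translation": [0,0,0.47],"angular": [0,0,0]}
    - {"grip": -0.2,"translation": [0,0,0.3],"angular": [0,0,0]}
    - {"grip": -0.2,"translation": [0,0,0],"angular": [0,0,0]}

```text
t: 56.45
tool_pos: [0.6116, -0.1259, 0.2481]
tcp_rot: [0.01, 1.0, 0.0, -0.002]
force: [0.5, -0.4, 0.0]
gripper_width: 0.0349
gripper_force: 0.0
```

send_rows:
  commands:
    - {"grip": -0.2,"translation": [0,0,0],"angular": [0,0,0]}
    - {"grip": -1,"translation": [0,0,0],"angular": [0,0,0]}
    - {"grip": -1,"translation": [0,0,0],"angular": [0,0,0]}
    - {"grip": -1,"translation": [0,0,0],"angular": [0,0,0]}
    - {"grip": -1,"translation": [0,0,0],"angular": [0,0,0]}
    - {"grip": -1,"translation": [0,0,0],"angular": [0,0,0]}
    - {"grip": -1,"translation": [0,0,0],"angular": [0,0,0]}
    - {"grip": -1,"translation": [0,0,0],"angular": [0,0,0]}
  force: 50

```text
t: 57.25
tool_pos: [0.6126, -0.1261, 0.2511]
tcp_rot: [0.009, 1.0, 0.0, 0.001]
force: [-0.7, 1.5, 6.8]
gripper_width: 0.014
gripper_force: 50.0
```

send_rows:
  commands:
    - {"grip": -1,"translation": [0,0.06,0],"angular": [0,0,0]}
    - {"grip": -1,"translation": [0,0.06,0],"angular": [0,0,0]}
    - {"grip": -1,"translation": [0,0.06,0],"angular": [0,0,0]}
    - {"grip": -1,"translation": [0,0.06,0],"angular": [0,0,0]}

```text
t: 57.65
tool_pos: [0.6123, -0.1218, 0.2511]
tcp_rot: [0.013, 1.0, -0.005, 0.002]
force: [1.7, -15.8, -1.4]
gripper_width: 0.0141
gripper_force: 50.2
```

send_rows:
  commands:
    - {"grip": -1,"translation": [0,0.08,0],"angular": [0,0,0]}
    - {"grip": -1,"translation": [0,0.08,0],"angular": [0,0,0]}

```text
t: 57.85
tool_pos: [0.6129, -0.1081, 0.2511]
tcp_rot: [0.01, 1.0, -0.001, 0.001]
force: [-1.7, -1.9, 6.8]
gripper_width: 0.0141
gripper_force: 50.0
```

send_rows:
  commands:
    - {"grip": -1,"translation": [0,0.15,0],"angular": [0,0,0]}
    - {"grip": -1,"translation": [0,0.15,0],"angular": [0,0,0]}
    - {"grip": -1,"translation": [0,0.15,0],"angular": [0,0,0]}
    - {"grip": -1,"translation": [0,0.15,0],"angular": [0,0,0]}
    - {"grip": -1,"translation": [0,0.15,0],"angular": [0,0,0]}
    - {"grip": -1,"translation": [0,0.15,0],"angular": [0,0,0]}
    - {"grip": -1,"translation": [0,0.15,0],"angular": [0,0,0]}
    - {"grip": -1,"translation": [0,0.15,0],"angular": [0,0,0]}

```text
t: 58.65
tool_pos: [0.6139, -0.0472, 0.2511]
tcp_rot: [0.01, 1.0, -0.001, 0.001]
force: [-1.4, -1.9, 7.0]
gripper_width: 0.0139
gripper_force: 50.0
```

send_rows:
  commands:
    - {"grip": -1,"translation": [0,0.1,0],"angular": [0,0,0]}
    - {"grip": -1,"translation": [0,0,0],"angular": [0,0,0]}

```text
t: 58.85
tool_pos: [0.6141, -0.0407, 0.2511]
tcp_rot: [0.009, 1.0, 0.0, 0.0]
force: [-2.3, 0.8, 8.0]
gripper_width: 0.0136
gripper_force: 50.0
```

send_rows:
  commands:
    - {"grip": -1,"translation": [0,0.08,0],"angular": [0,0,0]}
    - {"grip": -1,"translation": [0,0,0],"angular": [0,0,0]}

```text
t: 59.05
tool_pos: [0.6141, -0.0385, 0.2511]
tcp_rot: [0.01, 1.0, -0.001, 0.001]
force: [-1.6, -2.9, 7.2]
gripper_width: 0.014
gripper_force: 50.0
```

send_rows:
  commands:
    - {"grip": -1,"translation": [0,0.08,0],"angular": [0,0,0]}
    - {"grip": -1,"translation": [0,0,0],"angular": [0,0,0]}

```text
t: 59.25
tool_pos: [0.614, -0.0376, 0.2511]
tcp_rot: [0.011, 1.0, -0.002, 0.001]
force: [-1.1, -10.0, 6.1]
gripper_width: 0.0137
gripper_force: 50.1
```

The same lip appears about 12 mm before this station. I'll keep pushing in small steps.

send_rows:
  commands:
    - {"grip": -1,"translation": [0,0.06,0],"angular": [0,0,0]}
    - {"grip": -1,"translation": [0,0,0],"angular": [0,0,0]}

```text
t: 59.45
tool_pos: [0.614, -0.0369, 0.2511]
tcp_rot: [0.012, 1.0, -0.004, 0.001]
force: [-0.4, -15.5, 5.2]
gripper_width: 0.0138
gripper_force: 50.1
```

send_rows:
  commands:
    - {"grip": -1,"translation": [0,0.06,0],"angular": [0,0,0]}
    - {"grip": -1,"translation": [0,0,0],"angular": [0,0,0]}

```text
t: 59.65
tool_pos: [0.614, -0.0356, 0.2511]
tcp_rot: [0.013, 1.0, -0.005, 0.001]
force: [0.4, -19.9, 3.8]
gripper_width: 0.0139
gripper_force: 50.2
```

send_rows:
  commands:
    - {"grip": -1,"translation": [0,0.04,0],"angular": [0,0,0]}
    - {"grip": -1,"translation": [0,0,0],"angular": [0,0,0]}

```text
t: 59.85
tool_pos: [0.6142, -0.0297, 0.2511]
tcp_rot: [0.012, 1.0, -0.002, 0.001]
force: [-2.1, -2.4, 7.4]
gripper_width: 0.014
gripper_force: 50.1
```

send_rows:
  commands:
    - {"grip": -1,"translation": [0,0.03,0],"angular": [0,0,0]}
    - {"grip": -1,"translation": [0,0,0],"angular": [0,0,0]}

```text
t: 60.05
tool_pos: [0.6143, -0.0256, 0.2511]
tcp_rot: [0.01, 1.0, -0.001, 0.001]
force: [-2.6, -3.9, 6.4]
gripper_width: 0.0141
gripper_force: 50.0
```

send_rows:
  commands:
    - {"grip": -1,"translation": [0,0.03,0],"angular": [0,0,0]}
    - {"grip": -1,"translation": [0,0,0],"angular": [0,0,0]}

```text
t: 60.25
tool_pos: [0.6143, -0.0252, 0.2511]
tcp_rot: [0.011, 1.0, -0.001, 0.001]
force: [-1.1, -7.6, 5.9]
gripper_width: 0.0135
gripper_force: 50.0
```

send_rows:
  commands:
    - {"grip": -1,"translation": [0,0.03,0],"angular": [0,0,0]}
    - {"grip": -1,"translation": [0,0,0],"angular": [0,0,0]}

```text
t: 60.45
tool_pos: [0.6143, -0.0249, 0.2511]
tcp_rot: [0.011, 1.0, -0.002, 0.001]
force: [-2.1, -9.2, 7.0]
gripper_width: 0.0135
gripper_force: 50.1
```

send_rows:
  commands:
    - {"grip": -1,"translation": [0,-0.09,0],"angular": [0,0,0]}
    - {"grip": -1,"translation": [0,0,0],"angular": [0,0,0]}
    - {"grip": -0.3,"translation": [0,0,0],"angular": [0,0,0]}
    - {"grip": -0.3,"translation": [0,0,0],"angular": [0,0,0]}
    - {"grip": -0.3,"translation": [0,0,0],"angular": [0,0,0]}
    - {"grip": -0.3,"translation": [0,0,-0.5],"angular": [0,0,0]}
    - {"grip": -0.3,"translation": [0,0,-0.8],"angular": [0,0,0]}
    - {"grip": -0.3,"translation": [0,0,-0.8],"angular": [0,0,0]}
    - {"grip": -0.3,"translation": [0,0.6,-0.6],"angular": [0,0,0]}

```text
t: 61.35
tool_pos: [0.6147, -0.0, 0.3877]
tcp_rot: [0.013, 1.0, -0.001, 0.001]
force: [0.2, -0.1, -0.5]
gripper_width: 0.0309
gripper_force: 0.0
```

send_rows:
  commands:
    - {"grip": 0,"translation": [0,0.6,0],"angular": [0,0,-1]}
    - {"grip": 0,"translation": [0,0.7,0],"angular": [0,0,1]}
    - {"grip": 0,"translation": [0,0.7,0],"angular": [0,0,0]}
    - {"grip": 0,"translation": [0,0,0],"angular": [0,0,0]}
    - {"grip": 0,"translation": [0,0,0],"angular": [0,0,0]}
    - {"grip": 0,"translation": [0,0,0],"angular": [0,0,0]}

```text
t: 61.95
tool_pos: [0.6118, 0.1029, 0.385]
tcp_rot: [0.01, 1.0, -0.0, -0.0]
force: [0.8, -0.9, -0.4]
gripper_width: 0.0439
gripper_force: 0.0
```

```bash
python3 - <<'E'
from h import *
st=robot.state(); im=optics.grab_frame("wrist"); cv2.imwrite("pics/w10.png",im); w=cam("wrist",st); print(st["tool_pos"].round(4))
h=cv2.cvtColor(im,cv2.COLOR_BGR2HSV)
for n,lo,hi in (("red",(0,150,60),(8,255,255)),("green",(50,120,60),(90,255,255)),("blue",(100,150,60),(125,255,255)),("white",(0,0,190),(180,40,255))):
    m=cv2.inRange(h,lo,hi)
    for c in cv2.findContours(m,cv2.RETR_EXTERNAL,cv2.CHAIN_APPROX_NONE)[0]:
        a=cv2.contourArea(c)
        if a>40:
            r=cv2.minAreaRect(c); P=plane(w,r[0],.1 if n=="red" and a>1500 else .004)
            if P[0]>.6 or (n=="red"): print(n,round(a),np.round(r[0],1),np.round(r[1],1),round(r[2],1),P.round(4))
E
```

```text
[0.6118 0.1029 0.385 ]
red 139 [324.  326.5] [19.  8.] 90.0 [0.7184 0.1125 0.004 ]
red 3216 [526.  249.5] [47.4 83.9] 18.1 [0.6168 0.2447 0.1   ]
green 52 [334.5 319. ] [6. 9.] 90.0 [0.7108 0.1225 0.004 ]
green 53 [313. 319.] [ 6. 10.] 90.0 [0.7104 0.1022 0.004 ]
green 44 [199.6 293.2] [12.   5.7] 83.7 [ 0.6822 -0.0026  0.004 ]
green 56 [268.5 288. ] [22.6  6.4] 77.5 [0.6783 0.0616 0.004 ]
green 2422 [427.7 237. ] [ 55.8 125.3] 3.3 [0.6323 0.2061 0.004 ]
green 2200 [290.5 236.5] [123.  55.] 90.0 [0.6295 0.0836 0.004 ]
green 2282 [218.9 231.2] [113.6  56.6] 87.9 [0.6235 0.0201 0.004 ]
green 2262 [359.2 234.8] [ 54.2 123.2] 0.8 [0.6291 0.145  0.004 ]
blue 72 [207.  319.5] [ 7. 12.] 90.0 [0.709  0.0019 0.004 ]
white 87 [351.5 320. ] [ 4. 23.] 90.0 [0.7122 0.1386 0.004 ]
white 172 [284.5 320. ] [ 4. 43.] 90.0 [0.7109 0.0752 0.004 ]
white 789 [459.5 317. ] [ 12. 111.] 90.0 [0.711  0.2405 0.004 ]
white 468 [225. 286.] [24. 34.] 90.0 [0.6755 0.0216 0.004 ]
white 41 [276.5 280. ] [14.  3.] 90.0 [0.6706 0.0694 0.004 ]
white 172 [533.8 279.1] [ 7.1 30. ] 17.5 [0.6743 0.3058 0.004 ]
white 62 [269.5 276. ] [22.  3.] 90.0 [0.6665 0.0631 0.004 ]
white 600 [297. 278.] [40. 34.] 90.0 [0.669  0.0883 0.004 ]
white 7845 [100. 291.] [ 68. 200.] 90.0 [ 0.6782 -0.0947  0.004 ]
white 256 [325.5 273.5] [47. 10.] 86.2 [0.6651 0.1145 0.004 ]
white 176 [258.8 270.5] [51.1  4.9] 86.8 [0.6611 0.0536 0.004 ]
white 76 [275.  231.5] [25.  4.] 90.0 [0.6247 0.07   0.004 ]
white 212 [462.4 252.5] [ 4.2 69.6] 5.7 [0.6474 0.2382 0.004 ]
white 215 [455.7 252.5] [ 4.2 69.5] 5.4 [0.6473 0.2322 0.004 ]
white 1475 [434.1 258.4] [33.5 83.6] 4.6 [0.6525 0.213  0.004 ]
white 3283 [ 56.5 233. ] [113.  30.] -0.0 [ 0.6223 -0.1246  0.004 ]
white 868 [362. 256.] [37.3 80.7] 1.2 [0.6489 0.1476 0.004 ]
```

By colour code, the red pointer (324,326) sits exactly between the two visible halves of the green mark (313 and 334). The carrier is clicked in at inspection, so on to the clamp.

```bash
python3 - <<'E'
from h import *
w=cam("wrist",robot.state()); print(plane(w,(533.8,279.1),.1), proj(w,[.6218,.2535,.1]))
go([.6218,.2535,.25],76)
E
```

```text
[0.63799209 0.25216174 0.1       ] [538.86273968 256.12582817]
turn [-0.006 -0.     1.598] shift [0.537 2.977 2.701] maxrows 3.0 tooly 76.0
```

send_rows:
  commands:
    - {"grip": 0.2,"translation": [0,0,0],"angular": [0,0,0.8]}
    - {"grip": 0.2,"translation": [0,0,0],"angular": [0,0,0.8]}
    - {"grip": 0.2,"translation": [0.13,0.74,0],"angular": [0,0,0]}
    - {"grip": 0.2,"translation": [0.13,0.74,0],"angular": [0,0,0]}
    - {"grip": 0.2,"translation": [0.14,0.75,0],"angular": [0,0,0]}
    - {"grip": 0.2,"translation": [0.14,0.75,0],"angular": [0,0,0]}
    - {"grip": 0.2,"translation": [0,0,0.6],"angular": [0,0,0]}
    - {"grip": 0.2,"translation": [0,0,0.6],"angular": [0,0,0]}
    - {"grip": 0.2,"translation": [0,0,0],"angular": [0,0,0]}
    - {"grip": 0.2,"translation": [0,0,0],"angular": [0,0,0]}

```text
t: 63.0
tool_pos: [0.6218, 0.254, 0.3253]
tcp_rot: [0.122, 0.993, -0.001, -0.0]
force: [0.3, -0.5, -0.0]
gripper_width: 0.0524
gripper_force: 0.0
```

```bash
python3 - <<'E'
from h import *
st=robot.state(); im=optics.grab_frame("wrist"); w=cam("wrist",st); print(st["tool_pos"].round(4))
h=cv2.cvtColor(im,cv2.COLOR_BGR2HSV); m=cv2.inRange(h,(0,150,60),(8,255,255))
for c in cv2.findContours(m,cv2.RETR_EXTERNAL,cv2.CHAIN_APPROX_NONE)[0]:
    if cv2.contourArea(c)>300:
        r=cv2.minAreaRect(c); print(r,cv2.boundingRect(c))
print("expected bar",proj(w,[.6218,.2535,.1])); go([.6218,.2535,.25],76)
E
```

```text
[0.6218 0.254  0.3253]
((312.3609313964844, 267.26629638671875), (112.72303771972656, 27.925344467163086), 85.8150863647461) (296, 211, 33, 113)
expected bar [310.14513101 277.87486601]
turn [0.004 0.01  0.   ] shift [ 0.004 -0.017  1.53 ] maxrows 1.5 tooly 76.0
```

send_rows:
  commands:
    - {"grip": 0.2,"translation": [0,0,0.5],"angular": [0,0,0]}
    - {"grip": 0.2,"translation": [0,0,0.5],"angular": [0,0,0]}
    - {"grip": 0.2,"translation": [0,0,0.4],"angular": [0,0,0]}
    - {"grip": 0.2,"translation": [0,0,0.13],"angular": [0,0,0]}
    - {"grip": 0.2,"translation": [0,0,0],"angular": [0,0,0]}
    - {"grip": 0.2,"translation": [0,0,0],"angular": [0,0,0]}

```text
t: 63.65
tool_pos: [0.6222, 0.2553, 0.2505]
tcp_rot: [0.121, 0.993, 0.001, 0.001]
force: [0.3, -0.0, 0.9]
gripper_width: 0.0526
gripper_force: 0.0
```

send_rows:
  commands:
    - {"grip": -1,"translation": [0,0,0],"angular": [0,0,0]}
    - {"grip": -1,"translation": [0,0,0],"angular": [0,0,0]}
    - {"grip": -1,"translation": [0,0,0],"angular": [0,0,0]}
    - {"grip": -1,"translation": [0,0,0],"angular": [0,0,0]}
    - {"grip": -1,"translation": [0,0,0],"angular": [0,0,0]}
    - {"grip": -1,"translation": [0,0,0],"angular": [0,0,0]}
    - {"grip": -1,"translation": [0,0,0],"angular": [0,0,0]}
    - {"grip": -1,"translation": [0,0,0],"angular": [0,0,0]}
  force: 40

```text
t: 64.45
tool_pos: [0.6213, 0.2545, 0.2487]
tcp_rot: [0.121, 0.993, -0.001, -0.0]
force: [-2.0, -5.0, 3.0]
gripper_width: 0.0141
gripper_force: 39.6
```

```bash
python3 - <<'E'
from h import *
s=robot.state(); M=yaw(s); print(s["tool_pos"],s["force"],s["torque"],s["gripper_width"],s["gripper_force"],np.degrees(np.arctan2(M[1,1],M[0,1])),s["joint_positions"].round(2))
E
```

```text
[0.62132381 0.25452149 0.24868863] [-2.02870344 -5.04094892  2.97954106] [-0.93144669  0.43609865  0.05395451] 0.01408715479676104 39.58870768547058 76.08195338568463 [-0.66  0.65  0.26  1.7  -0.21  0.83  1.02]
```

send_rows:
  commands:
    - {"grip": -1,"translation": [0,-0.04,0],"angular": [0,0,0]}
    - {"grip": -1,"translation": [0,0,0],"angular": [0,0,0.4]}
    - {"grip": -1,"translation": [0,0,0],"angular": [0,0,0.4]}
    - {"grip": -1,"translation": [0,0,0],"angular": [0,0,0.4]}
    - {"grip": -1,"translation": [0,0,0],"angular": [0,0,0.4]}
    - {"grip": -1,"translation": [0,0,0],"angular": [0,0,0.4]}
    - {"grip": -1,"translation": [0,0,0],"angular": [0,0,0.4]}
    - {"grip": -1,"translation": [0,0,0],"angular": [0,0,0.4]}
    - {"grip": -1,"translation": [0,0,0],"angular": [0,0,0.4]}
    - {"grip": -1,"translation": [0,0,0],"angular": [0,0,0.4]}

```text
t: 65.45
tool_pos: [0.6211, 0.2542, 0.2487]
tcp_rot: [0.365, 0.931, 0.001, 0.0]
force: [0.6, 0.0, 0.0]
gripper_width: 0.0134
gripper_force: 39.6
```

send_rows:
  commands:
    - {"grip": -1,"translation": [0,0,0],"angular": [0,0,0.4]}
    - {"grip": -1,"translation": [0,0,0],"angular": [0,0,0.4]}
    - {"grip": -1,"translation": [0,0,0],"angular": [0,0,0.4]}
    - {"grip": -1,"translation": [0,0,0],"angular": [0,0,0.4]}
    - {"grip": -1,"translation": [0,0,0],"angular": [0,0,0.4]}
    - {"grip": -1,"translation": [0,0,0],"angular": [0,0,0.4]}
    - {"grip": -1,"translation": [0,0,0],"angular": [0,0,0.4]}
    - {"grip": -1,"translation": [0,0,0],"angular": [0,0,0]}
    - {"grip": -1,"translation": [0,0,0],"angular": [0,0,0]}

```text
t: 66.35
tool_pos: [0.6212, 0.2543, 0.2488]
tcp_rot: [0.537, 0.844, 0.001, 0.001]
force: [3.2, 0.6, -1.0]
gripper_width: 0.0139
gripper_force: 39.7
```

```bash
python3 - <<'E'
from h import *
s=robot.state(); M=yaw(s); print(s["tool_pos"],s["force"],s["torque"],s["gripper_width"],s["gripper_force"],np.degrees(np.arctan2(M[1,1],M[0,1])),s["joint_positions"].round(2))
E
```

```text
[0.62123921 0.25429463 0.24878089] [ 3.18641702  0.61752593 -0.99935865] [ 0.20921018 -0.60883797  0.18905568] 0.013881262816676536 39.72717225551605 25.03720241626529 [-0.82  0.69  0.49  1.71 -0.41  0.85  0.29]
```

send_rows:
  commands:
    - {"grip": -1,"translation": [0,0,0],"angular": [0,0,0.3]}
    - {"grip": -1,"translation": [0,0,0],"angular": [0,0,0.3]}
    - {"grip": -1,"translation": [0,0,0],"angular": [0,0,0.3]}
    - {"grip": -1,"translation": [0,0,0],"angular": [0,0,0.1]}
    - {"grip": -1,"translation": [0,0,0],"angular": [0,0,0]}

```text
t: 66.85
tool_pos: [0.6213, 0.2543, 0.2489]
tcp_rot: [0.595, 0.804, 0.001, 0.0]
force: [4.7, 1.6, -1.5]
gripper_width: 0.0146
gripper_force: 39.7
```

```bash
python3 - <<'E'
from h import *
s=robot.state(); M=yaw(s); print(s["tool_pos"],s["force"],s["torque"],s["gripper_width"],np.degrees(np.arctan2(M[1,1],M[0,1])))
E
```

```text
[0.62130377 0.25428422 0.24889286] [ 4.70080617  1.55371219 -1.54689314] [ 0.48479508 -1.09797406  0.29007467] 0.014606188727812757 17.022271401756154
```

send_rows:
  commands:
    - {"grip": 0.1,"translation": [0,0,0],"angular": [0,0,0]}
    - {"grip": 0.1,"translation": [0,0,0],"angular": [0,0,0]}
    - {"grip": 0.1,"translation": [0,0,0],"angular": [0,0,0]}
    - {"grip": 0.1,"translation": [0,0,0],"angular": [0,0,0]}
    - {"grip": 0.1,"translation": [0,0,-0.5],"angular": [0,0,0]}
    - {"grip": 0.1,"translation": [0,0,-0.8],"angular": [0,0,0]}
    - {"grip": 0.1,"translation": [0,0,-0.8],"angular": [0,0,0]}
    - {"grip": 0.1,"translation": [0,0,-0.8],"angular": [0,0,0]}
    - {"grip": 0.1,"translation": [-0.7,0,0],"angular": [0,0,0]}
    - {"grip": 0.1,"translation": [-0.7,0,0],"angular": [0,0,0]}

```text
t: 67.85
tool_pos: [0.6412, 0.1869, 0.3952]
tcp_rot: [0.594, 0.804, 0.001, 0.0]
force: [0.3, -0.9, -0.8]
gripper_width: 0.048
gripper_force: 0.0
```

send_rows:
  commands:
    - {"grip": 0.1,"translation": [-0.7,0,0],"angular": [0,0,0]}
    - {"grip": 0.1,"translation": [-0.5,0,0],"angular": [0,0,0]}
    - {"grip": 0.1,"translation": [0,0,0],"angular": [0,0,0]}
    - {"grip": 0.1,"translation": [0,0,0],"angular": [0,0,0]}
    - {"grip": 0.1,"translation": [0,0,0],"angular": [0,0,0]}

```text
t: 68.35
tool_pos: [0.6583, 0.1308, 0.3933]
tcp_rot: [0.595, 0.804, 0.0, -0.001]
force: [0.4, 0.1, 0.4]
gripper_width: 0.048
gripper_force: 0.0
```

```bash
python3 - <<'E'
from h import *
st=robot.state(); im=optics.grab_frame("wrist"); cv2.imwrite("pics/w11.png",im); w=cam("wrist",st); print(st["tool_pos"].round(4))
h=cv2.cvtColor(im,cv2.COLOR_BGR2HSV)
for n,lo,hi in (("red",(0,150,60),(8,255,255)),("green",(50,120,60),(90,255,255))):
    m=cv2.inRange(h,lo,hi)
    for c in cv2.findContours(m,cv2.RETR_EXTERNAL,cv2.CHAIN_APPROX_NONE)[0]:
        a=cv2.contourArea(c)
        if a>30:
            r=cv2.minAreaRect(c); P=[plane(w,p,.1 if a>1000 else .004)[:2].round(4).tolist() for p in (r[0],)]
            print(n,round(a),np.round(r[0],1),np.round(r[1],1),round(r[2],1),P)
            if n=="red" and a>1000:
                b=cv2.boxPoints(r); e=max([(b[0],b[1]),(b[1],b[2])],key=lambda q:np.linalg.norm(q[0]-q[1])); d=plane(w,e[1],.1)-plane(w,e[0],.1); print("bar dir",np.degrees(np.arctan2(d[1],d[0])),np.linalg.norm(d))
# world positions of all four modules' sinks & bottles from the top camera vs start
cv2.imwrite("pics/t11.png",topmods())
E
```

```text
[0.6583 0.1308 0.3933]
red 236 [351.  258.5] [28.  13.7] 16.4 [[0.7043, 0.1035]]
red 1892 [315.7  45.1] [92.1 24.1] 85.8 [[0.6239, 0.2501]]
bar dir -67.80270837457476 0.05049551384861893
green 577 [271.5 334.1] [42.2 44.8] 15.9 [[0.6546, 0.0073]]
green 688 [199.  312.8] [45.3 45.1] 15.3 [[0.582, 0.0087]]
green 264 [356.  242.8] [21.6 14. ] 16.7 [[0.7039, 0.1192]]
green 1950 [251.8 264. ] [124.7  49.4] 17.3 [[0.6226, 0.1055]]
green 3225 [267.9 202.5] [129.7  53.7] 17.5 [[0.6219, 0.15]]
green 7373 [289.3 136.1] [134.7  57.6] 18.4 [[0.6235, 0.1949]]
mod [0.626 0.085 0.004] (37.0, 57.0) 595
red [ 0.467 -0.407  0.04 ] (21.0, 14.0)
```

```bash
python3 - <<'E'
from h import *
from station import ticket
a=cv2.imread("pics/top0.png"); b=cv2.imread("pics/t11.png")
for n,(u,v) in {"spray":(148,217),"jar":(161,287),"alc":(494,198)}.items():
    s=np.s_[v-20:v+20,u-20:u+20]; print(n,cv2.absdiff(a[s],b[s]).mean())
print(robot.state()["force"]); print(ticket.hand_in())
E
```

```text
spray 7.384375
jar 10.302291666666667
alc 7.564166666666667
[ 0.18632712  0.40306654 -0.27456377]
the job is handed in; nothing more can be done
None
```

The job is handed in at about 68 s: the dead module is in the scrap bin, all four repaired modules lie flat in the tray, the carrier is clicked in at inspection, and the clamp is turned tight to about 1.2 rad. The detents took about 20 N to cross (6 N stated), and I overshot loading once and slid back. The bottles and jar were checked only by a before/after comparison of the top pictures, which showed little change.

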